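Load the caul warmer on the clamp bench

ROBOT

A 7-joint arm with a two-finger parallel gripper is mounted at the origin on the work surface. World frame = base frame: x ahead of the robot, y to its left, z up, the work surface at z = 0. Lengths are in mm, angles in rad, forces in N, time in s.
With the tool pointing down it reaches from about 425 to 825 mm from the base axis. Payload 3.6 kg.
Tool frame: the origin (TCP) lies midway between the tips of the shut fingers; the grasp point (between the pads) lies 19 mm behind it; z points along the fingers, y is the line along which they close (so a half turn about z gives the same grasp; the last joint's range is limited). The gripper opens to 85 mm and grips with 20 to 120 N. Pads are 22 mm wide; open, the fingers measure 114 mm over their backs; the gripper's body (76 mm by 85 mm) begins 54 mm behind the grasp point. The pads swing forward as they close: fully open they stand 13 mm farther back than shut.
Start: joints at [-0.026, 0.615, -0.013, 1.423, 0.008, 1.103, -0.04], TCP at [649.971, 0.023, 231.297] pointing down, gripper open.
Joint ranges: [-3.12, 3.12], [-0.3, 2.06], [-1.34, 1.32], [0.26, 2.42], [-1.36, 4.5], [0.01, 1.98], [-2.84, 2.84]. Speed limits (rad/s): [2.79, 2.79, 3.14, 3.14, 3.14, 3.14, 3.14].

INTERFACE

Orientations are given as a 3x3 rotation matrix whose columns are the frame's x, y, z axes.
In Python, from station import arm gives the robot as it stands.
- The arm moves only by the shell command python3 -m pendant 'ROWS' [FORCE]. ROWS is JSON, a list that holds one entry, the list of rows, each a list of 7 numbers: the shift along the tool's x, y, z in cm, then the turn, a rotation vector about the tool's x, y, z in degrees, then the finger opening in cm, from 0 to 8.54. In form: [[[x, y, z, ax, ay, az, hand], ...]]. A call has 1 to 12 rows; each row is the pose to reach, as a shift and turn from the pose commanded when the call began, along the tool's axes at that moment; what a row does not reach only later rows make up. A row lasts 1/8 s, in which the tool goes at most 62.5 mm and 10.7 degrees, less where a joint would pass 70% of its speed; a pose out of reach is approached as far as the arm can. A call with a gripper value outside its range is refused whole. The fingers move at their own pace and stop on an object; FORCE is the grip in N (left out, the last holds). Time passes only in rows, so rows that repeat a pose let the fingers close. It gives the time, the measured TCP pose, the force, the opening and the grip force at its end, in the units of the state.
- arm.get_state(): the state, without advancing time (a new reading comes with each control period).
- arm.capture(name): name is "scene" or "side" or "wrist"; returns a dict with "img" (384x512x3 uint8, red, green, blue), "camera_matrix" (3x3 intrinsics, pixels), "R" (3x3) and "t" (3): a world point X has camera coordinates R X + t; the wrist camera has in their place "mount" (4x4, takes a point from camera to tool coordinates, whose origin is the TCP and whose axes are the flange's). Camera axes: x right, y down, z forward; pixel columns grow to the right and rows downward; lengths in mm; the calibration is good to about 2 mm. A picture is of the moment at which its call begins: read the wrist's pose just before it. There is no depth.
- arm.close_job(): hands the job in; it is judged then, once.
Trained networks look in the newest picture that a camera, given by its name, has taken for a name from the list of things; names that differ only in an ending like _2 or _b are one class to them, and where a whole thing is asked for, a point or a joint stands for the part that bears it (a point fixed in the world has none). Each returns a list of dicts, best first, with "conf" (0 to 1); they miss things now and then, are a little off and sometimes report something else, mostly with a low value. They report only what shows in the picture. A call takes as long as a camera call. They do not tell look-alikes from the thing itself.
- arm.recognise(camera, query): "position" ([x, y, z] in mm, in world coordinates, good to about 4 mm: the middle of the surface that is visible of it).
- arm.cut_out(camera, query): "mask" (384x512 bool, what is visible of it).
- arm.mark_of(camera, query): "position" ([x, y, z] in mm, in world coordinates, good to about 4 mm: a listed point, or the origin of a listed thing).
The state is a dict: "time_s": time; "joints": joint angles; "dq": joint speeds; "tau": joint torques, N m; "tcp_pos": TCP position; "orientation": TCP orientation; "force": force on the tool from outside, world axes, zero at the start; "ft_torque": the same for the moment, N m; "grip_width": finger opening in mm; "grasp_force": force on a finger pad.
Only numpy, scipy, OpenCV 4.12 (cv2) and the standard library are available. Lean on these libraries where they do the work, as an engineer would, in place of code of your own. Each camera call takes 0.05 s, during which the arm holds its last target. There are 200 camera calls.

TASK

Load the caul warmer: its lid is hot, so pick up the lid lifter, hook the lid by its loop, carry it level and park it flat on the cork mat, then hang the lifter in its pine stand, lay every aluminium caul on the bare warming plate, well inside where the lid will stand, and put the lid back centred over them with the lifter. After that hang the lifter back in its stand and wind the timer's key clockwise all the way to its stop. Never touch the lid with the robot or tip it steeply, and leave the cup, jar, sanding block and scraper alone.

Things in the scene. Friction and masses are not known exactly. Their poses are not given: they have to be found in the camera images.
- warmer: Electric caul warmer, fixed: a low round black housing with a flat dark steel warming plate on top. 216 mm across, plate 210 mm across, plate top 35 mm above the bench. Origin at the centre of its underside on the bench.
- lid: Hot aluminium lid, a shallow round cover open underneath, 180 mm across, 172 mm inside, 45 mm tall (41 mm inside), about 0.32 kg, standing loose on the warming plate at the start, with a square rod loop on top (see lid_bar). Origin at the centre of its open lower rim, z up. Its pose is given also while it hangs on the lifter.
- lid_bar (a point): Middle of the lid's loop bar, 95 mm above the lid's rim, on the rod's centre line. The loop is of 8 mm steel rod: posts at y = +38 and -38 mm of the lid, a straight level bar between them along the lid's y; 46 mm free height under the bar, 68 mm free width between the posts. Axes as the lid's.
- mat: Square cork mat, fixed, 200 x 200 mm and 8 mm thick, the parking place for the lid. Origin at the centre of its underside.
- stand: Pine stand for the lifter, fixed: base 120 x 130 x 12 mm, two upright cheeks (80 mm along x, 20 mm thick, tops 87 mm above the bench) with a 40 mm wide slot between them along its x axis, open at the top and both ends. The lifter hangs with its collar on the cheek tops and its hook in the slot. Origin at the centre of its underside.
- lifter: Lid lifter, 136 mm tall, 0.2 kg, hanging upright in the stand, axes parallel to the stand's (either way round may be put back). Origin at the centre of the underside of its steel collar, 50 mm (x) by 70 mm (y) by 8 mm, that rests on the cheeks. Wooden handle above, from z = +8 to +74 mm; steel strip hook below, to z = -62 mm, 28 mm wide in y. None while held.
- key (a joint): Wing key of the timer, rad: 0 to 3.6; grows as it is turned clockwise seen from above; 3.6 is the stop. The spring resists with up to 0.14 N m; a ratchet-like friction keeps the key where it is left.
- key_grip (a point): Point on the key's vertical turning axis, in the middle of its flat wing, 84 mm above the bench, where to grip. The point turns with the key: x along the wing (60 mm long), y across it (10 mm thick).
- timer: Clockwork timer, fixed: white drum 96 mm across and 44 mm tall, with the flat steel wing key standing upright on its top; the wing spans from 65 to 99 mm above the bench and lies along the timer's x when the key joint is 0. Origin at the centre of its underside.
- cup: Green silicone cup, 72 mm across, 80 mm tall; a bystander, not to be disturbed. Origin on its underside.
- jar: Glass jar with a steel cap, 72 mm across, 95 mm tall; a bystander, not to be disturbed. Origin on its underside.
- sander: Cork sanding block, 65 x 110 x 32 mm; a bystander, not to be disturbed. Origin on its underside.
- scraper: Steel scraper with a wooden handle, 150 mm long, lying on the bench; a bystander, not to be disturbed. Origin on its underside.
- caul1: Aluminium clamping caul, a plain bar 26 mm (its x) by 60 mm (its y) by 28 mm tall, 0.115 kg, lying on the near part of the bench; from two to four of the four are present (None when absent or while held). Origin at the centre of its underside.
- caul2: Aluminium clamping caul, a plain bar 26 mm (its x) by 60 mm (its y) by 28 mm tall, 0.115 kg, lying on the near part of the bench; from two to four of the four are present (None when absent or while held). Origin at the centre of its underside.
- caul3: Aluminium clamping caul, a plain bar 26 mm (its x) by 60 mm (its y) by 28 mm tall, 0.115 kg, lying on the near part of the bench; from two to four of the four are present (None when absent or while held). Origin at the centre of its underside.
- caul4: Aluminium clamping caul, a plain bar 26 mm (its x) by 60 mm (its y) by 28 mm tall, 0.115 kg, lying on the near part of the bench; from two to four of the four are present (None when absent or while held). Origin at the centre of its underside.
- lifter_grip (a point): Where to grip the lifter's wooden handle: 42 mm above the lifter's origin, on its upright axis. The handle is 36 mm along x and 24 mm thick along y; grip across the thickness, from above. Axes as the lifter's. None while held.
- lifter_hook (a point): Where the loop bar's centre line seats in the hook's V trough: 50 mm below the lifter's origin, on its axis, 92 mm below lifter_grip. Shank at x = -18 to -13 mm, upturned tip at x = +13 to +18 mm, tip top 12 mm above this point, hook bottom 12 mm below it. Pass it under the bar along the lifter's +x, y along the bar, and raise; to unhook lower 20 mm and draw back along -x.
Not all that is in view belongs to the job. What is shaped like the lifter but pink or red is not meant. Leave any purple look-alike of the caul4 alone.

How it is judged:
By the outcome, as a careful person would: the job done as asked, in the order asked, and still so for the second after the job is handed in, with the robot touching nothing.
Of caul1, caul2, caul3, caul4 only 2 to 4 are there at a start; the rules pass over those that are not, and their reading is None.
At some moment in a run one of caul1, caul2, caul3, caul4 may be knocked a few centimetres aside while the robot is not near it.
It also fails if it takes over 210 s, if anything falls off the work surface, if the arm or the gripper's body presses on something with over 40 N, if the wrist force passes 120 N, or if a joint passes its speed limit or range.

## Working session

There is one attempt and no reset: what is moved stays moved. The work goes in short steps, Python scripts to look and compute and a shell command to move; the robot and the scene stay as the last step left them, time stands still between calls to the robot, and variables do not carry over. Pictures are saved under pics/ and viewed, at most 20 in all, crops included, and the job is handed in when it is done.

```bash
ls; mkdir -p pics; cat > h.py <<'E'
import numpy as np, cv2, json
from station import arm
def cap(n,f=None):
    s=arm.get_state(); c=arm.capture(n)
    if n=="wrist":
        M=np.array(c["mount"]); Rt=np.array(s["orientation"]); 
        Rcw=Rt@M[:3,:3]; p=Rt@M[:3,3]+np.array(s["tcp_pos"])
        c["R"]=Rcw.T; c["t"]=-Rcw.T@p
    if f: cv2.imwrite("pics/"+f,c["img"][:,:,::-1])
    return c
def proj(c,X):
    x=np.array(c["R"])@np.array(X,float)+np.array(c["t"]); u=np.array(c["camera_matrix"])@x; return u[:2]/u[2]
def ray(c,uv,z):
    R=np.array(c["R"]);o=-R.T@np.array(c["t"]); d=R.T@np.linalg.inv(c["camera_matrix"])@np.array([uv[0],uv[1],1.])
    return o+d*(z-o[2])/d[2]
E
python3 - <<'E'
from h import *
np.set_printoptions(precision=1,suppress=True)
s=arm.get_state();print(np.array(s["orientation"]))
for cam in ["scene","side"]:
    cap(cam,cam+"0.png")
    for q in ["warmer","lid","lid_bar","mat","stand","lifter","key_grip","timer","cup","jar","sander","scraper","caul1","lifter_grip"]:
        r=arm.mark_of(cam,q)
        print(cam,q,[(round(d["conf"],2),np.array(d["position"]).round(0).tolist()) for d in r[:6]])
E
```

```text
pics
[[-0.  1. -0.]
 [ 1.  0. -0.]
 [-0. -0. -1.]]
scene warmer [(0.67, [622.0, -149.0, -0.0])]
scene lid [(0.73, [446.0, -366.0, 0.0]), (0.7, [623.0, -147.0, 36.0])]
scene lid_bar []
scene mat [(0.95, [617.0, 133.0, 1.0])]
scene stand [(0.7, [456.0, 351.0, -0.0])]
scene lifter [(0.94, [456.0, 351.0, 87.0]), (0.93, [477.0, 538.0, 23.0]), (0.78, [279.0, 246.0, 26.0])]
scene key_grip [(0.41, [455.0, -369.0, 85.0])]
scene timer [(0.95, [446.0, -366.0, -0.0])]
scene cup [(0.71, [454.0, 350.0, 3.0])]
scene jar [(0.83, [728.0, 315.0, -0.0]), (0.26, [454.0, 353.0, -0.0])]
scene sander [(0.74, [626.0, -368.0, 3.0])]
scene scraper [(0.97, [612.0, 382.0, 1.0])]
scene caul1 [(0.71, [437.0, 81.0, 1.0]), (0.63, [425.0, 208.0, 0.0]), (0.49, [331.0, 91.0, 1.0]), (0.17, [729.0, 316.0, 2.0])]
scene lifter_grip [(0.87, [445.0, 351.0, 133.0]), (0.79, [320.0, 242.0, 23.0]), (0.62, [450.0, 505.0, 17.0])]
side warmer [(0.76, [619.0, -152.0, -4.0])]
side lid [(0.95, [622.0, -149.0, 32.0])]
side lid_bar [(0.76, [623.0, -153.0, 126.0]), (0.47, [624.0, -366.0, 3.0])]
side mat [(0.56, [439.0, 82.0, -2.0])]
side stand [(0.93, [456.0, 348.0, 1.0]), (0.38, [451.0, 349.0, 89.0])]
side lifter [(0.84, [478.0, 537.0, 31.0]), (0.83, [274.0, 249.0, 27.0]), (0.73, [451.0, 350.0, 87.0])]
side key_grip [(0.71, [448.0, -364.0, 82.0])]
side timer [(0.93, [446.0, -364.0, -4.0])]
side cup [(0.84, [714.0, -317.0, -3.0])]
side jar [(0.6, [731.0, 314.0, 2.0])]
side sander [(0.31, [448.0, -365.0, 80.0])]
side scraper [(0.8, [610.0, 382.0, -4.0]), (0.16, [612.0, 137.0, -0.0])]
side caul1 [(0.61, [437.0, 81.0, -2.0]), (0.61, [424.0, 214.0, -2.0]), (0.59, [334.0, 89.0, -2.0])]
side lifter_grip [(0.87, [449.0, 351.0, 130.0]), (0.84, [314.0, 245.0, 20.0]), (0.74, [451.0, 507.0, 15.0])]
```

View pics/scene0.png

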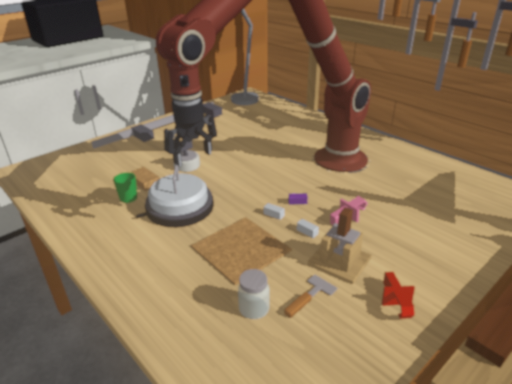

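View pics/side0.png

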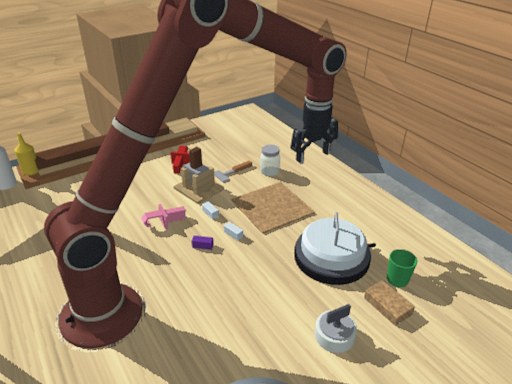

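The scene view shows three lifter-like things: the real one with a brown handle in the pine stand (346,222), a pink one (348,210) and a red one (398,295). There are two aluminium cauls, at (273,211) and (307,229), and a purple look-alike at (298,198). The lid on the warmer is at (180,195) and the timer at (188,160). I choose the brown lifter in the stand and check it in one close crop.

```bash
python3 - <<'E'
from h import *
a=cv2.imread("pics/scene0.png");b=cv2.imread("pics/side0.png")
def cr(i,x,y,w=80,h=60): return cv2.resize(i[y:y+h,x:x+w],(400,300),interpolation=cv2.INTER_CUBIC)
m=np.vstack([np.hstack([cr(a,305,195,88,66),cr(b,155,140,88,66)]),np.hstack([cr(a,135,155,88,66),cr(b,290,205,96,72)])])
cv2.imwrite("pics/mos.png",m)
np.set_printoptions(precision=3,suppress=True)
c=arm.capture("wrist");print(np.array(c["mount"]),np.array(c["camera_matrix"]))
E
```

```text
[[   0.001   -0.947   -0.32    83.16 ]
 [   1.       0.001    0.001   -0.322]
 [  -0.      -0.32     0.947 -142.2  ]
 [   0.       0.       0.       1.   ]] [[323.046   0.    257.104]
 [  0.    323.046 195.432]
 [  0.      0.      1.   ]]
```

View pics/mos.png

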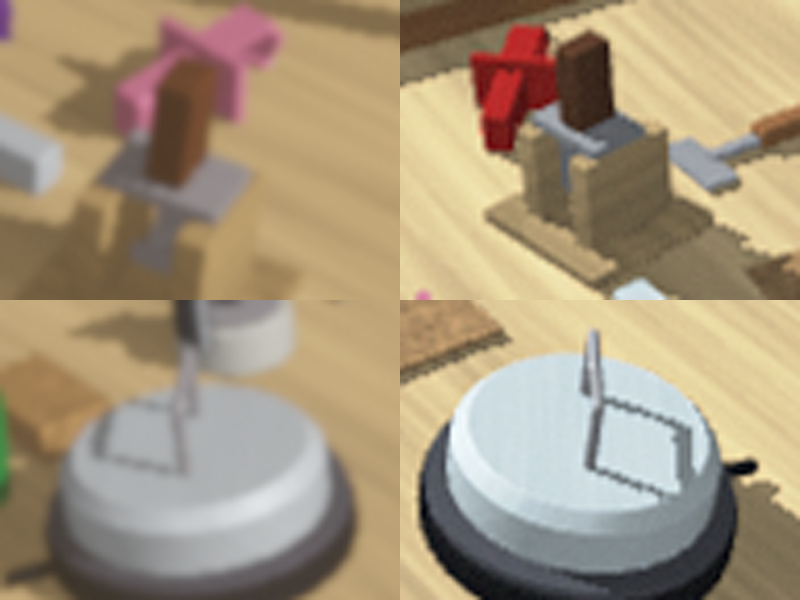

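The crops confirm the choice: the brown wooden handle with its steel collar on the pine stand, and the hook strip hanging in the slot. The shank seems to be on the near (robot) side. The loop bar shows nearly edge-on. I move above the stand to look closely.

```bash
python3 -m pendant '[[[30,-19,-4,0,0,0,8.5],[30,-19,-4,0,0,0,8.5],[30,-19,-4,0,0,0,8.5],[30,-19,-4,0,0,0,8.5],[30,-19,-4,0,0,0,8.5],[30,-19,-4,0,0,0,8.5],[30,-19,-4,0,0,0,8.5],[30,-19,-4,0,0,0,8.5],[30,-19,-4,0,0,0,8.5]]]'
cat >> h.py <<'E'
def rect(m):
    cs,_=cv2.findContours(m.astype(np.uint8),cv2.RETR_EXTERNAL,cv2.CHAIN_APPROX_NONE); return max(cs,key=cv2.contourArea)[:,0,:]
def look(c,cam,qs,pts=True):
    for q in qs:
        print(cam,q,[(round(d["conf"],2),np.array(d["position"]).round(0).tolist()) for d in arm.mark_of(cam,q)[:5]])
def caulfit(c,cam,ztop=28):
    for d in arm.cut_out(cam,"caul1"):
        P=rect(d["mask"]); W=np.array([ray(c,p,ztop)[:2] for p in P],np.float32)
        col=c["img"][d["mask"]].mean(0).round(0)
        print(cam,"caul",round(d["conf"],2),P.mean(0).round(0),"rect@top",cv2.minAreaRect(W),col)
E
python3 - <<'E'
from h import *
np.set_printoptions(precision=2,suppress=True)
s=arm.get_state();print(s["tcp_pos"],np.array(s["orientation"]))
c=cap("wrist","w1.png")
look(c,"wrist",["lifter","lifter_grip","stand","caul1"]); caulfit(c,"wrist")
E
```

```text
time_s: 2.68
tcp_pos: [461.1, 298.2, 271.1]
orientation: [[0.003, 1.0, 0.0], [1.0, -0.003, -0.001], [-0.001, 0.0, -1.0]]
force: [0.4, -0.0, 1.4]
grip_width: 84.8
grasp_force: 0.0
[461.06 298.21 271.12] [[ 0.  1.  0.]
 [ 1. -0. -0.]
 [-0.  0. -1.]]
wrist lifter [(0.65, [274.0, 243.0, 30.0])]
wrist lifter_grip [(0.68, [315.0, 242.0, 18.0]), (0.65, [450.0, 350.0, 128.0]), (0.39, [728.0, 315.0, 1.0])]
wrist stand [(0.18, [450.0, 350.0, 129.0])]
wrist caul1 [(0.73, [332.0, 87.0, -1.0]), (0.72, [422.0, 207.0, 1.0]), (0.6, [430.0, 87.0, 2.0])]
wrist caul 0.86 [230. 220.] rect@top ((425.32073974609375, 216.5626220703125), (27.683513641357422, 66.31019592285156), 5.001952648162842) [153. 163. 161.]
wrist caul 0.6 [176. 301.] rect@top ((342.49200439453125, 92.6890640258789), (43.00730895996094, 46.113563537597656), 49.00251007080078) [77. 43. 99.]
wrist caul 0.58 [239. 301.] rect@top ((435.1727600097656, 92.47395324707031), (31.71245574951172, 74.79881286621094), 15.209095001220703) [147. 156. 154.]
```

View pics/w1.png

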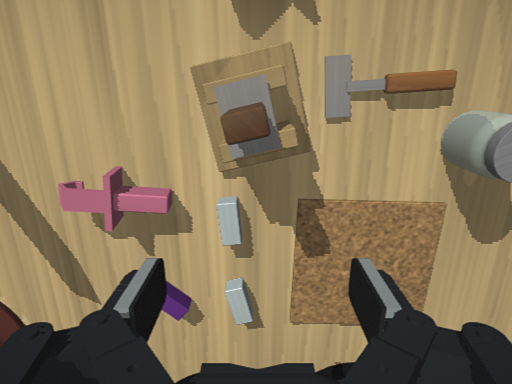

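The stand base has corners at about (191,66), (291,42), (311,153) and (222,171), with the handle top around (246,123). The mat spans (300,200) to (445,323). The two grey cauls are at (229,220) and (239,301), the purple one at (175,300).

```bash
python3 - <<'E'
from h import *
np.set_printoptions(precision=1,suppress=True)
c=cap("wrist");im=c["img"]
P=[ray(c,p,12)[:2] for p in [(191,66),(291,42),(311,153),(222,171)]];P=np.array(P);print(P,P.mean(0))
for i in range(4):
    d=P[(i+1)%4]-P[i];print(np.linalg.norm(d),np.degrees(np.arctan2(d[1],d[0])))
# cheek/collar refine via masks
for q in ["stand","lifter","mat"]:
    for d in arm.cut_out("wrist",q):
        Q=rect(d["mask"]);z={"stand":12,"lifter":95,"mat":8}[q]
        W=np.array([ray(c,p,z)[:2] for p in Q],np.float32);print(q,d["conf"],cv2.minAreaRect(W), Q.mean(0))
x0,y0=180,30
cv2.imwrite("pics/w1c.png",cv2.resize(im[30:180,180:330,::-1],(600,600),interpolation=cv2.INTER_CUBIC))
E
```

```text
[[383.8 404.8]
 [498.4 430. ]
 [527.8 303.2]
 [415.3 279.9]] [456.3 354.5]
117.40883740453002 12.411310851063208
130.15978476783883 -76.946076186006
114.96527239913578 -168.3178404116287
128.74804663355556 104.15280898659789
stand 0.68 ((455.9018249511719, 353.4867858886719), (119.27963256835938, 129.2444610595703), 13.088713645935059) [253.8 107.6]
lifter 0.85 ((451.8646545410156, 352.1654052734375), (51.64276885986328, 70.86357879638672), 12.846046447753906) [249.  117.8]
lifter 0.74 ((313.1366271972656, 270.93798828125), (116.66143798828125, 62.75318145751953), 17.90677833557129) [115.  198.8]
mat 0.69 ((611.7127685546875, 137.29469299316406), (200.84959411621094, 200.704345703125), 88.74677276611328) [361.6 258.6]
```

View pics/w1c.png

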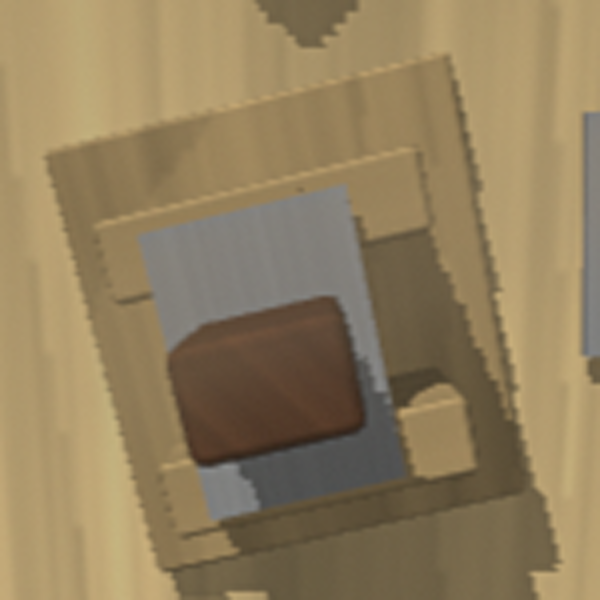

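```bash
python3 -m pendant '[[[-44.5,16,0,0,0,0,8.5],[-44.5,16,0,0,0,0,8.5],[-44.5,16,0,0,0,0,8.5],[-44.5,16,0,0,0,0,8.5],[-44.5,16,0,0,0,0,8.5],[-44.5,16,0,0,0,0,8.5],[-44.5,16,0,0,0,0,8.5],[-44.5,16,0,0,0,0,8.5],[-44.5,16,0,0,0,0,8.5],[-44.5,16,0,0,0,0,8.5]]]'
python3 - <<'E'
from h import *
c=cap("wrist","lid1.png"); look(c,"wrist",["lid","lid_bar","warmer","timer","mat"])
for q in ["lid","warmer"]:
    for d in arm.cut_out("wrist",q):
        Q=rect(d["mask"]);print(q,d["conf"],cv2.fitEllipse(Q))
print([proj(c,(622,-149,z)) for z in (35,80,130)])
E
python3 -m pendant '[[[-20,-18,0,0,0,0,8.5],[-20,-18,0,0,0,0,8.5],[-20,-18,0,0,0,0,8.5],[-20,-18,0,0,0,0,8.5],[-20,-18,0,0,0,0,8.5],[-20,-18,0,0,0,0,8.5],[-20,-18,0,0,0,0,8.5]]]'
python3 - <<'E'
from h import *
c=cap("wrist","key1.png"); look(c,"wrist",["key_grip","timer"])
for d in arm.cut_out("wrist","key"):
    Q=rect(d["mask"]);W=np.array([ray(c,p,99)[:2] for p in Q],np.float32);print("key",d["conf"],cv2.minAreaRect(W),Q.mean(0))
a=cv2.imread("pics/lid1.png");b=cv2.imread("pics/key1.png")
cv2.imwrite("pics/m2.png",np.vstack([a[80:380],b[:300]])[:, :])
E
```

```text
time_s: 4.42
tcp_pos: [619.9, -143.5, 271.1]
orientation: [[-0.001, 1.0, -0.001], [1.0, 0.001, 0.002], [0.002, -0.001, -1.0]]
force: [0.2, 0.3, 0.2]
grip_width: 85.3
grasp_force: 0.0
wrist lid [(0.79, [626.0, -149.0, 35.0])]
wrist lid_bar [(0.8, [619.0, -153.0, 134.0])]
wrist warmer []
wrist timer []
wrist mat []
lid 0.75 ((260.09820556640625, 166.94691467285156), (156.96546936035156, 161.25271606445312), 89.5920181274414)
warmer 0.97 ((261.7476806640625, 168.53240966796875), (169.67178344726562, 184.13601684570312), 150.51748657226562)
[array([258.97805353, 164.74728434]), array([259.20589148, 174.40028097]), array([259.53584947, 188.37988053])]
time_s: 5.7
tcp_pos: [442.1, -342.7, 271.2]
orientation: [[-0.004, 1.0, 0.001], [1.0, 0.004, 0.002], [0.002, 0.001, -1.0]]
force: [1.1, 0.7, -0.4]
grip_width: 85.1
grasp_force: 0.0
wrist key_grip [(0.88, [448.0, -363.0, 82.0])]
wrist timer [(0.58, [450.0, -366.0, -0.0])]
key 0.87 ((448.6051025390625, -356.874267578125), (21.980228424072266, 57.40355682373047), 83.56800079345703) [262.74418605 189.29457364]
```

View pics/m2.png

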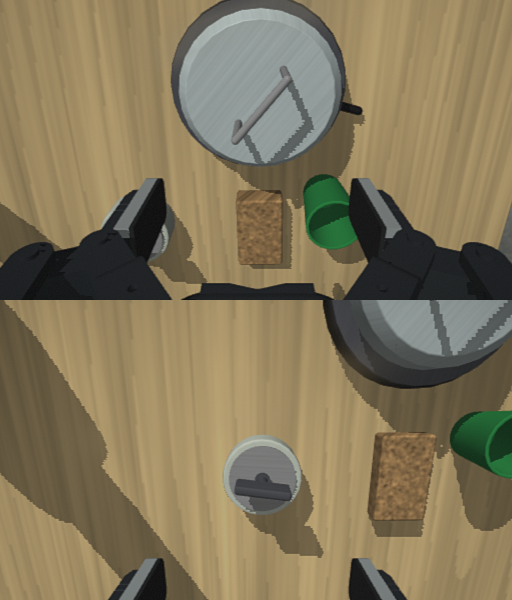

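Top panel: loop bar runs from about (236,220) to (288,155) in the full image, lid centre near (260,167). Bottom panel: the wing key runs from about (236,184) to (292,193) and the sanding block and cup lie to its right.

```bash
python3 - <<'E'
from h import *
np.set_printoptions(precision=1,suppress=True)
im=cv2.imread("pics/lid1.png")
# pose then: approx vertical tool
M=np.array(arm.capture("wrist")["mount"]);K=np.array(arm.capture("wrist")["camera_matrix"])
Rt=np.array([[-.001,1,-.001],[1,.001,.002],[.002,-.001,-1]]);p=np.array([619.9,-143.5,271.1])
R=(Rt@M[:3,:3]).T;t=-R@(Rt@M[:3,3]+p);c=dict(R=R,t=t,camera_matrix=K)
A=ray(c,(236,219),130)[:2];B=ray(c,(287,155),130)[:2];print(A,B,np.linalg.norm(B-A),(A+B)/2,np.degrees(np.arctan2(*(B-A)[::-1])))
g=cv2.resize(im[135:235,210:310],(600,600),interpolation=cv2.INTER_CUBIC);cv2.imwrite("pics/bar.png",g)
# lid rim: outer at z=35, d180 ; fit center from ellipse of the top outline and warmer
for X in [(622,-149),(624,-150),(620,-152)]:
    for z,r in ((35,105),):
        pts=np.array([proj(c,(X[0]+r*np.cos(a),X[1]+r*np.sin(a),z)) for a in np.arange(0,6.28,.3)],np.float32);print(X,cv2.fitEllipse(pts))
E
```

```text
[ 599.7 -179.4] [ 646.1 -117.9] 77.13625998724373 [ 622.9 -148.6] 52.971923000609515
(622, -149) ((259.1363220214844, 157.3432159423828), (172.7888641357422, 176.00250244140625), 87.10990142822266)
(624, -150) ((260.8138732910156, 158.181396484375), (172.482421875, 175.87721252441406), 84.82624816894531)
(620, -152) ((257.44775390625, 159.83888244628906), (171.94163513183594, 175.5572052001953), 89.7332992553711)
```

View pics/bar.png

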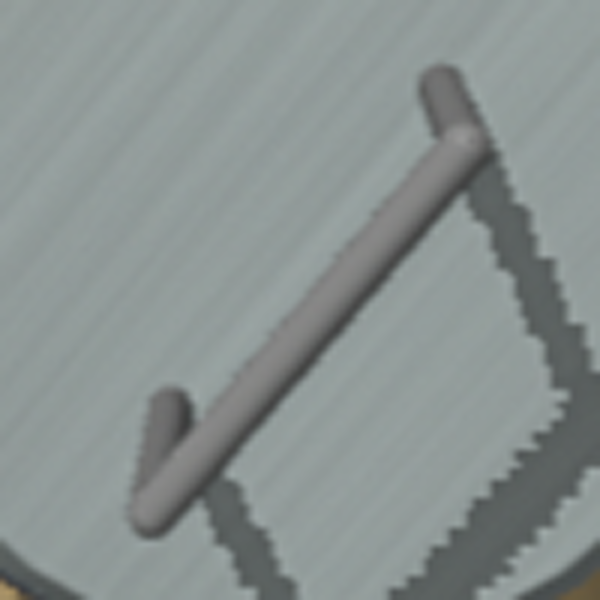

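The crop gives the bar ends at full-image pixels (235.3,220.3) and (287.2,158.8). So the bar is centred at about (622.6,-151.5) along 51°, and its 75 mm length fits the posts. Now I go to the lifter.

```bash
cat >> h.py <<'E'
def go(x,y,z,ang,s=None):
    """row (cm,deg) to reach TCP xyz with tool pointing down, tool x at world angle ang"""
    from scipy.spatial.transform import Rotation as Ro
    s=s or arm.get_state(); R=np.array(s["orientation"]); a=np.radians(ang)
    T=np.array([[np.cos(a),np.sin(a),0],[np.sin(a),-np.cos(a),0],[0,0,-1.]])
    d=R.T@(np.array([x,y,z])-s["tcp_pos"])/10; w=Ro.from_matrix(R.T@T).as_rotvec(degrees=True)
    print("row",d.round(2).tolist(),w.round(1).tolist())
E
python3 -c "
from h import *
go(520,0,260,140)
go(452,351,200,193)"
python3 -m pendant '[[[35,7,1,0,0,-50,8.5],[35,7,1,0,0,-50,8.5],[35,7,1,0,0,-50,8.5],[35,7,1,0,0,-50,8.5],[35,7,1,0,0,-50,8.5],[35,7,1,0,0,-50,8.5],[35,7,1,0,0,-50,8.5],[35,7,1,0,0,-50,8.5]]]'
python3 -c "
from h import *
go(452,351,190,193)"
```

```text
row [34.39, 7.99, 1.13] [0.0, -0.0, -49.9]
row [69.5, 1.26, 7.15] [0.0, -0.0, -102.9]
time_s: 7.0
tcp_pos: [509.9, 4.4, 261.2]
orientation: [[-0.766, 0.643, -0.0], [0.643, 0.766, -0.001], [-0.0, -0.001, -1.0]]
force: [-0.3, -0.1, 0.0]
grip_width: 85.3
grasp_force: 0.0
row [26.72, 22.83, 7.09] [-0.1, -0.0, -53.0]
```

```bash
python3 -m pendant '[[[26.7,22.8,5,0,0,-53,8.5],[26.7,22.8,5,0,0,-53,8.5],[26.7,22.8,5,0,0,-53,8.5],[26.7,22.8,5,0,0,-53,8.5],[26.7,22.8,5,0,0,-53,8.5],[26.7,22.8,5,0,0,-53,8.5],[26.7,22.8,5,0,0,-53,8.5],[26.7,22.8,5,0,0,-53,8.5]]]'
python3 - <<'E'
from h import *
c=cap("wrist","lf1.png"); look(c,"wrist",["lifter","lifter_grip","stand"])
for q,z in (("lifter",95),("stand",12)):
    for d in arm.cut_out("wrist",q):
        Q=rect(d["mask"]);W=np.array([ray(c,p,z)[:2] for p in Q],np.float32);print(q,round(d["conf"],2),cv2.minAreaRect(W),Q.mean(0))
go(452,351,110,193)
c2=cap("scene");look(c2,"scene",["lifter_grip"])
c2=cap("side");look(c2,"side",["lifter_grip"])
E
```

```text
time_s: 8.0
tcp_pos: [453.4, 348.9, 211.0]
orientation: [[-0.975, -0.222, 0.0], [-0.222, 0.975, -0.002], [0.0, -0.002, -1.0]]
force: [0.1, -0.3, -0.5]
grip_width: 85.0
grasp_force: 0.0
wrist lifter [(0.98, [454.0, 350.0, 85.0]), (0.94, [482.0, 537.0, 23.0]), (0.26, [419.0, 208.0, 1.0])]
wrist lifter_grip [(0.71, [455.0, 509.0, 22.0]), (0.6, [448.0, 352.0, 131.0])]
wrist stand [(0.72, [459.0, 348.0, -1.0])]
lifter 0.72 ((461.1178894042969, 355.1606750488281), (79.02692413330078, 70.1573486328125), 12.8434419631958) [262.12578616 194.33333333]
lifter 0.72 ((339.9677429199219, 262.49493408203125), (25.362003326416016, 27.623008728027344), 86.71956634521484) [174.14179104  16.79850746]
lifter 0.6 ((452.9521179199219, 491.4872741699219), (117.69336700439453, 56.75193786621094), 71.205322265625) [418.04682274 221.75250836]
stand 0.88 ((461.17156982421875, 355.39605712890625), (134.87579345703125, 130.9185028076172), 12.876070976257324) [260.75816024 170.50445104]
stand 0.41 ((430.0136413574219, 97.95294952392578), (26.773515701293945, 44.32459259033203), 12.87371826171875) [19.23255814 90.71317829]
row [0.05, 0.1, 10.16] [-0.0, 0.0, -0.1]
scene lifter_grip [(0.96, [316.0, 241.0, 21.0]), (0.84, [446.0, 350.0, 133.0]), (0.79, [450.0, 507.0, 15.0]), (0.32, [454.0, 351.0, 1.0])]
side lifter_grip [(0.72, [451.0, 506.0, 18.0]), (0.68, [450.0, 351.0, 128.0]), (0.57, [314.0, 243.0, 23.0])]
```

View pics/lf1.png

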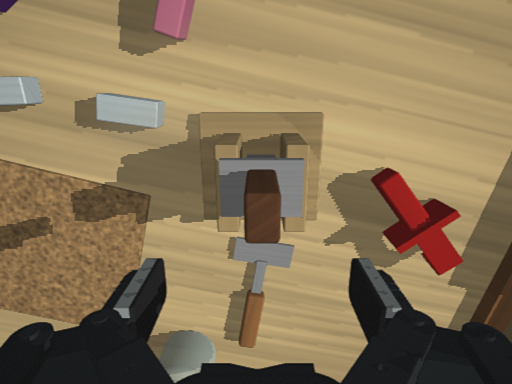

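The stand is square to the gripper. The collar spans u 219–305 and v 158–217, and the handle sits at u about 262, so the lifter lies about 3.5 mm off along tool y. I check along x.

```bash
python3 - <<'E'
from h import *
np.set_printoptions(precision=1,suppress=True)
c=cap("wrist");
for p in [(219,158),(305,158),(219,217),(305,217)]: print(ray(c,p,95)[:2])
C=np.mean([ray(c,p,95)[:2] for p in [(219,158),(305,158),(219,217),(305,217)]],0);print(C)
go(C[0],C[1],110,193)
E
```

```text
[432.4 315.6]
[416.6 383.7]
[483.4 325.4]
[466.6 397.8]
[449.8 355.6]
row [0.12, 0.49, 10.14] [0.0, 0.0, -0.0]
```

```bash
python3 -m pendant '[[[0.1,0.35,5,0,0,0,8.5],[0.1,0.35,9,0,0,0,8.5],[0.1,0.35,10.1,0,0,0,8.5],[0.1,0.35,10.1,0,0,0,8.5],[0.1,0.35,10.1,0,0,0,1],[0.1,0.35,10.1,0,0,0,1],[0.1,0.35,10.1,0,0,0,1],[0.1,0.35,10.1,0,0,0,1],[0.1,0.35,10.1,0,0,0,1],[0.1,0.35,10.1,0,0,0,1]]]' 70
python3 -c "
from h import *
c=cap('wrist');look(c,'wrist',['lifter','stand']);print(arm.get_state()['ft_torque'])"
```

```text
time_s: 9.8
tcp_pos: [450.8, 354.7, 111.1]
orientation: [[-0.974, -0.225, 0.001], [-0.225, 0.974, 0.001], [-0.001, 0.0, -1.0]]
force: [-0.2, -0.6, 5.4]
grip_width: 23.3
grasp_force: 69.5
wrist lifter [(0.93, [481.0, 538.0, 28.0]), (0.69, [453.0, 355.0, 88.0])]
wrist stand [(0.63, [451.0, 352.0, 86.0]), (0.57, [456.0, 347.0, 2.0])]
[-0.29814722  0.0454851  -0.03592357]
```

```bash
python3 -m pendant '[[[0,0,-2,0,0,0,1],[0,0,-5,0,0,0,1],[0,0,-9,0,0,0,1],[0,0,-13,0,0,0,1],[0,0,-16,0,0,0,1],[0,0,-16,0,0,0,1],[0,0,-16,0,0,0,1]]]'
python3 - <<'E'
from h import *
np.set_printoptions(precision=1,suppress=True)
s=arm.get_state();p=np.array(s["tcp_pos"]);h=p-[0,0,74];print(p)
ims=[]
for n in("scene","side"):
    c=cap(n); look(c,n,["lifter_hook","lifter_grip","lifter"]); u,v=proj(c,p-[0,0,40]).astype(int); print(n,u,v)
    im=c["img"][:,:,::-1].copy(); x0=int(np.clip(u-50,0,412));y0=int(np.clip(v-50,0,284))
    print([(round(k),(np.round((proj(c,h+np.array([k*np.cos(a),k*np.sin(a),z]))-[x0,y0])*4).tolist())) for a in [np.radians(13)] for k in (-16,0,16) for z in (-12,12)])
    ims.append(cv2.resize(im[y0:y0+100,x0:x0+100],(400,400),interpolation=cv2.INTER_CUBIC))
cv2.imwrite("pics/held.png",np.hstack(ims))
E
```

```text
time_s: 10.82
tcp_pos: [449.4, 353.4, 268.2]
orientation: [[-0.974, -0.225, -0.003], [-0.225, 0.974, -0.003], [0.004, -0.002, -1.0]]
force: [0.1, -0.5, -2.7]
grip_width: 23.3
grasp_force: 68.9
[449.4 353.4 268.2]
scene lifter_hook [(0.96, [448.0, 351.0, 194.0]), (0.67, [508.0, 581.0, 29.0]), (0.58, [226.0, 252.0, 31.0])]
scene lifter_grip [(0.85, [450.0, 506.0, 18.0]), (0.8, [319.0, 242.0, 22.0]), (0.76, [444.0, 350.0, 287.0]), (0.72, [450.0, -367.0, 86.0]), (0.45, [454.0, 353.0, 0.0])]
scene lifter [(0.86, [278.0, 244.0, 22.0]), (0.72, [480.0, 536.0, 22.0])]
scene 349 187
[(-16, [205.0, 254.0]), (-16, [209.0, 221.0]), (0, [194.0, 267.0]), (0, [198.0, 234.0]), (16, [183.0, 279.0]), (16, [187.0, 246.0])]
side lifter_hook [(0.83, [452.0, 352.0, 195.0]), (0.66, [508.0, 574.0, 32.0]), (0.6, [225.0, 254.0, 31.0]), (0.21, [451.0, 354.0, 245.0])]
side lifter_grip [(0.9, [312.0, 243.0, 19.0]), (0.9, [450.0, 508.0, 19.0]), (0.78, [449.0, 355.0, 287.0])]
side lifter [(0.91, [476.0, 535.0, 30.0]), (0.87, [280.0, 251.0, 28.0]), (0.62, [448.0, 351.0, 245.0])]
side 192 130
[(-16, [190.0, 260.0]), (-16, [188.0, 233.0]), (0, [206.0, 253.0]), (0, [204.0, 226.0]), (16, [221.0, 246.0]), (16, [219.0, 219.0])]
```

View pics/held.png

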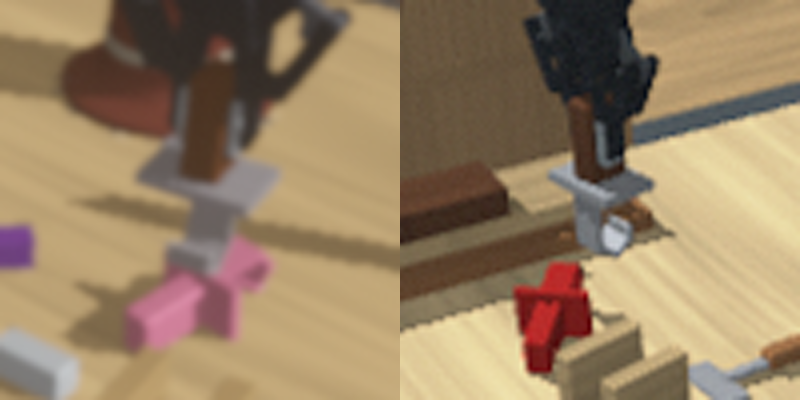

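Both views show the shank on the robot side and the upturned tip facing away, so lifter +x points along world 13°, opposite tool x. The hook marks agree with TCP −74 mm. Next I go to the lid.

```bash
python3 -c "
from h import *
go(568,-108,268,141.3)"
```

```text
row [-1.08, -47.71, 0.19] [-0.0, -0.0, 51.7]
```

```bash
python3 -m pendant '[[[-1.1,-47.7,0,0,0,51.7,1],[-1.1,-47.7,0,0,0,51.7,1],[-1.1,-47.7,0,0,0,51.7,1],[-1.1,-47.7,0,0,0,51.7,1],[-1.1,-47.7,0,0,0,51.7,1],[-1.1,-47.7,0,0,0,51.7,1],[-1.1,-47.7,0,0,0,51.7,1],[-1.1,-47.7,0,0,0,51.7,1],[-1.1,-47.7,0,0,0,51.7,1],[-1.1,-47.7,0,0,0,51.7,1]]]'
python3 -c "
from h import *
go(568,-108,177,141.3)"
```

```text
time_s: 12.48
tcp_pos: [568.2, -106.6, 270.1]
orientation: [[-0.781, 0.624, -0.0], [0.624, 0.781, 0.002], [0.001, 0.001, -1.0]]
force: [0.1, 1.1, -2.3]
grip_width: 22.9
grasp_force: 69.4
row [-0.09, -0.13, 9.31] [0.1, -0.1, 0.1]
```

```bash
python3 -m pendant '[[[-0.1,-0.1,5,0,0,0,1],[-0.1,-0.1,9,0,0,0,1],[-0.1,-0.1,9,0,0,0,1],[-0.1,-0.1,9,0,0,0,1]]]'
python3 - <<'E'
from h import *
np.set_printoptions(precision=1,suppress=True)
s=arm.get_state();p=np.array(s["tcp_pos"]);h=p-[0,0,74];print(p)
ims=[]
for n in("scene","side","wrist"):
    c=cap(n); look(c,n,["lifter_hook","lid_bar","lid"]); u,v=proj(c,[622,-151,115]).astype(int); 
    im=c["img"][:,:,::-1].copy(); 
    if n=="wrist": w=im;continue
    x0=int(np.clip(u-50,0,412));y0=int(np.clip(v-50,0,284))
    ims.append(cv2.resize(im[y0:y0+100,x0:x0+100],(400,300),interpolation=cv2.INTER_CUBIC))
cv2.imwrite("pics/appr.png",np.hstack([np.vstack(ims),cv2.resize(w,(400,300)) if 0 else np.vstack([cv2.resize(w,(400,300)),np.zeros((300,400,3),np.uint8)])]))
E
```

```text
time_s: 12.98
tcp_pos: [569.8, -108.0, 182.1]
orientation: [[-0.782, 0.624, 0.003], [0.624, 0.782, 0.0], [-0.002, 0.002, -1.0]]
force: [0.5, -0.4, -1.5]
grip_width: 23.4
grasp_force: 69.2
[ 569.8 -108.   182.1]
scene lifter_hook [(0.9, [223.0, 254.0, 35.0]), (0.88, [509.0, 580.0, 31.0]), (0.54, [571.0, -112.0, 110.0])]
scene lid_bar [(0.92, [620.0, -151.0, 132.0])]
scene lid [(0.61, [626.0, -152.0, 32.0])]
side lifter_hook [(0.96, [224.0, 254.0, 31.0]), (0.82, [511.0, 578.0, 32.0]), (0.79, [570.0, -111.0, 110.0]), (0.46, [731.0, 315.0, 2.0])]
side lid_bar [(0.71, [625.0, -150.0, 127.0])]
side lid [(0.78, [624.0, -152.0, 37.0]), (0.74, [716.0, -319.0, -2.0]), (0.57, [613.0, 383.0, -4.0])]
wrist lifter_hook [(0.82, [572.0, -112.0, 106.0])]
wrist lid_bar []
wrist lid [(0.19, [566.0, -111.0, 199.0])]
```

View pics/appr.png

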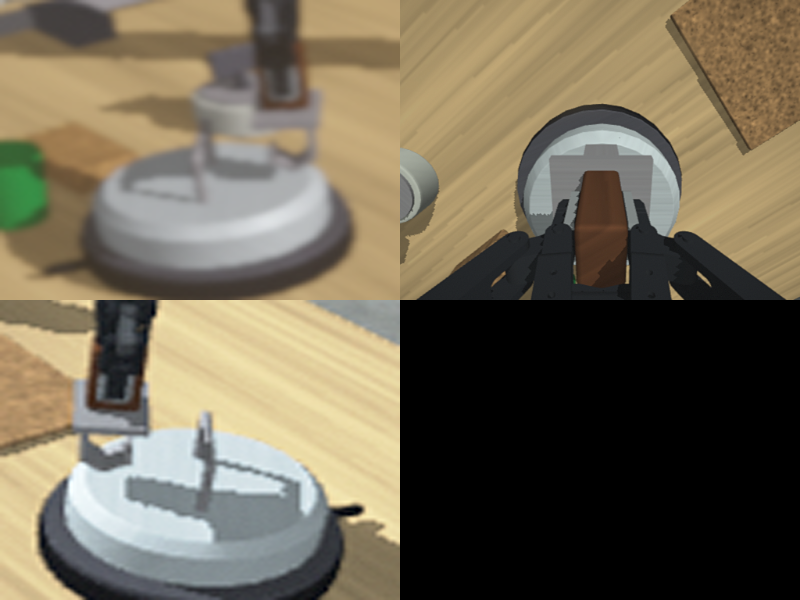

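The hook sits about 65 mm before the bar on the robot/mat side, with its tip towards the loop and lined up to about 1 mm sideways. I lower it 5 mm and slide it under the bar.

```bash
python3 -m pendant '[[[0,0.1,0.5,0,0,0,1],[0,0.1,0.5,0,0,0,1],[-2,0.1,0.5,0,0,0,1],[-4,0.1,0.5,0,0,0,1],[-5.5,0.1,0.5,0,0,0,1],[-6.4,0.1,0.5,0,0,0,1],[-6.4,0.1,0.5,0,0,0,1],[-6.4,0.1,0.5,0,0,0,1]]]'
python3 - <<'E'
from h import *
s=arm.get_state();p=np.array(s["tcp_pos"]);print(p)
ims=[]
for n in("scene","side"):
    c=cap(n); look(c,n,["lifter_hook","lid_bar","lid"]); u,v=proj(c,[622,-151,115]).astype(int); 
    im=c["img"][:,:,::-1].copy(); 
    x0=int(np.clip(u-30,0,412));y0=int(np.clip(v-40,0,284))
    ims.append(cv2.resize(im[y0:y0+60,x0:x0+60],(400,400),interpolation=cv2.INTER_CUBIC))
cv2.imwrite("pics/ins.png",np.hstack(ims))
E
```

```text
time_s: 14.58
tcp_pos: [618.5, -147.8, 175.2]
orientation: [[-0.781, 0.625, -0.001], [0.625, 0.781, 0.001], [0.001, -0.0, -1.0]]
force: [-0.4, -0.6, -1.3]
grip_width: 23.4
grasp_force: 69.2
[ 618.47022799 -147.7689568   175.17903533]
scene lifter_hook [(0.88, [617.0, -145.0, 105.0]), (0.88, [224.0, 252.0, 33.0]), (0.81, [507.0, 576.0, 30.0]), (0.59, [622.0, -150.0, 150.0])]
scene lid_bar [(0.95, [622.0, -151.0, 128.0]), (0.52, [612.0, -150.0, 194.0])]
scene lid [(0.75, [624.0, -151.0, 33.0])]
side lifter_hook [(0.92, [616.0, -147.0, 104.0]), (0.76, [223.0, 255.0, 30.0]), (0.56, [511.0, 575.0, 34.0]), (0.25, [451.0, -364.0, 82.0])]
side lid_bar [(0.81, [621.0, -149.0, 128.0]), (0.18, [714.0, -317.0, -2.0])]
side lid [(0.73, [623.0, -152.0, 36.0])]
```

View pics/ins.png

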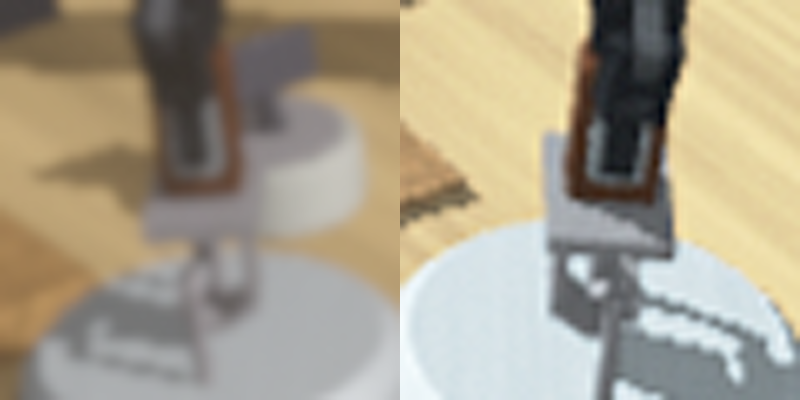

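The bar is between shank and tip, about 6 mm forward of the seat. I advance 5 mm and raise it.

```bash
python3 -m pendant '[[[-0.5,0,0,0,0,0,1],[-0.5,0,0,0,0,0,1],[-0.5,0,-1,0,0,0,1],[-0.5,0,-2,0,0,0,1],[-0.5,0,-2.5,0,0,0,1],[-0.5,0,-3,0,0,0,1],[-0.5,0,-3.5,0,0,0,1],[-0.5,0,-4,0,0,0,1],[-0.5,0,-4.5,0,0,0,1],[-0.5,0,-5,0,0,0,1],[-0.5,0,-5,0,0,0,1],[-0.5,0,-5,0,0,0,1]]]' 100
python3 - <<'E'
from h import *
s=arm.get_state();p=np.array(s["tcp_pos"]);print(p,s["force"])
ims=[]
for n in("scene","side"):
    c=cap(n); look(c,n,["lifter_hook","lid_bar","lid"]); u,v=proj(c,[622,-151,100]).astype(int); 
    im=c["img"][:,:,::-1].copy(); 
    x0=int(np.clip(u-50,0,412));y0=int(np.clip(v-50,0,284))
    ims.append(cv2.resize(im[y0:y0+100,x0:x0+100],(400,400),interpolation=cv2.INTER_CUBIC))
cv2.imwrite("pics/lift.png",np.hstack(ims))
E
```

```text
time_s: 16.48
tcp_pos: [622.7, -151.6, 225.1]
orientation: [[-0.78, 0.625, -0.0], [0.625, 0.78, 0.0], [0.0, -0.0, -1.0]]
force: [0.1, -0.1, -5.4]
grip_width: 23.5
grasp_force: 98.9
[ 622.72246129 -151.56549295  225.14400546] [ 0.11808958 -0.05758621 -5.3580393 ]
scene lifter_hook [(0.88, [507.0, 578.0, 26.0]), (0.82, [627.0, -155.0, 154.0]), (0.58, [226.0, 248.0, 33.0]), (0.42, [622.0, -152.0, 153.0])]
scene lid_bar [(0.97, [621.0, -150.0, 151.0])]
scene lid [(0.89, [624.0, -152.0, 53.0])]
side lifter_hook [(0.74, [624.0, -152.0, 153.0]), (0.73, [224.0, 252.0, 32.0]), (0.62, [510.0, 576.0, 32.0])]
side lid_bar [(0.69, [624.0, -150.0, 148.0])]
side lid [(0.93, [624.0, -152.0, 51.0]), (0.6, [624.0, -367.0, 2.0])]
```

View pics/lift.png

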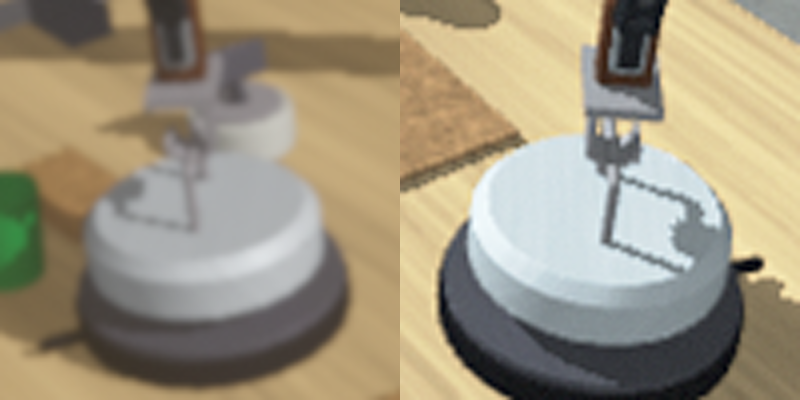

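The lid hangs level on the hook, rim about 20 mm above the plate. Before carrying, I fit the mat centre from the scene and side views.

```bash
python3 - <<'E'
from h import *
for n in("scene","side"):
    c=cap(n); look(c,n,["mat","stand"])
    for d in arm.cut_out(n,"mat")[:2]:
        Q=rect(d["mask"]);W=np.array([ray(c,p,8)[:2] for p in Q],np.float32);print(round(d["conf"],2),cv2.minAreaRect(W),d["mask"].sum())
go(614,135,230,141.3)
E
```

```text
scene mat []
scene stand [(0.59, [454.0, 352.0, 1.0])]
0.86 ((614.232177734375, 135.56365966796875), (208.1359405517578, 205.8402099609375), 87.62244415283203) 3509
0.56 ((641.0935668945312, -141.19009399414062), (187.2777862548828, 246.88719177246094), 63.835845947265625) 1334
side mat [(0.63, [615.0, 136.0, -2.0])]
side stand [(0.88, [457.0, 349.0, 2.0]), (0.19, [623.0, -153.0, 154.0])]
0.74 ((608.8304443359375, 131.9979248046875), (213.01136779785156, 207.36550903320312), 87.63993835449219) 2418
row [18.61, 21.81, -0.47] [-0.0, -0.0, 0.0]
```

```bash
python3 -m pendant '[[[0,0,-0.5,0,0,0,1],[0,0,-1,0,0,0,1],[0.3,0.4,-1.5,0,0,0,1],[0.9,1.1,-2,0,0,0,1],[2,2.3,-2,0,0,0,1],[3.3,3.9,-2,0,0,0,1],[4.8,5.6,-2,0,0,0,1],[6.3,7.4,-2,0,0,0,1],[7.8,9.1,-2,0,0,0,1],[9.3,10.9,-2,0,0,0,1],[10.8,12.7,-2,0,0,0,1],[12.3,14.4,-2,0,0,0,1]]]'
python3 -m pendant '[[[1.4,1.7,0,0,0,0,1],[2.7,3.2,0,0,0,0,1],[3.8,4.5,0,0,0,0,1],[4.7,5.6,0,0,0,0,1],[5.4,6.4,0,0,0,0,1],[5.9,7,0,0,0,0,1],[6.2,7.3,0,0,0,0,1],[6.2,7.3,0,0,0,0,1],[6.2,7.3,0,0,0,0,1],[6.2,7.3,0,0,0,0,1]]]'
python3 - <<'E'
from h import *
for n in("scene","side"):
    c=cap(n); look(c,n,["lid","lid_bar","lifter_hook"])
go(613.5,134.5,182,141.3)
E
```

```text
time_s: 18.77
tcp_pos: [616.6, 39.9, 245.3]
orientation: [[-0.781, 0.624, -0.0], [0.624, 0.781, 0.0], [0.0, 0.0, -1.0]]
force: [0.6, 0.7, -5.6]
grip_width: 22.7
grasp_force: 98.9
time_s: 20.02
tcp_pos: [614.3, 132.7, 245.3]
orientation: [[-0.78, 0.626, 0.0], [0.626, 0.78, -0.0], [-0.0, -0.0, -1.0]]
force: [-0.2, -0.5, -5.8]
grip_width: 22.8
grasp_force: 98.9
scene lid [(0.65, [616.0, 132.0, 74.0])]
scene lid_bar [(0.76, [616.0, 131.0, 172.0])]
scene lifter_hook [(0.97, [614.0, 132.0, 173.0]), (0.85, [505.0, 577.0, 29.0]), (0.65, [227.0, 247.0, 32.0])]
side lid [(0.69, [614.0, 134.0, 74.0])]
side lid_bar [(0.56, [616.0, 134.0, 168.0])]
side lifter_hook [(0.77, [510.0, 574.0, 34.0]), (0.72, [222.0, 254.0, 30.0]), (0.58, [614.0, 130.0, 171.0])]
row [0.12, 0.04, 6.33] [0.0, -0.0, 0.0]
```

```bash
python3 -m pendant '[[[0.2,0,0.7,0,0,0,1],[0.2,0,2,0,0,0,1],[0.2,0,3.5,0,0,0,1],[0.2,0,5,0,0,0,1],[0.2,0,6,0,0,0,1],[0.2,0,6.5,0,0,0,1],[0.2,0,6.9,0,0,0,1],[0.2,0,7.3,0,0,0,1],[0.2,0,8,0,0,0,1],[0.2,0,8.7,0,0,0,1],[0.2,0,8.7,0,0,0,1],[0.2,0,8.7,0,0,0,1]]]'
python3 - <<'E'
from h import *
ims=[]
for n in("scene","side"):
    c=cap(n); look(c,n,["lid","lid_bar","lifter_hook"])
    u,v=proj(c,[614,134,60]).astype(int); 
    im=c["img"][:,:,::-1].copy(); 
    x0=int(np.clip(u-60,0,392));y0=int(np.clip(v-60,0,264))
    ims.append(cv2.resize(im[y0:y0+120,x0:x0+120],(400,400),interpolation=cv2.INTER_CUBIC))
cv2.imwrite("pics/park.png",np.hstack(ims))
E
```

```text
time_s: 21.92
tcp_pos: [612.7, 134.8, 158.4]
orientation: [[-0.78, 0.625, 0.0], [0.625, 0.78, 0.0], [-0.0, 0.0, -1.0]]
force: [-0.9, 0.1, -1.9]
grip_width: 22.8
grasp_force: 99.0
scene lid [(0.85, [614.0, 133.0, 7.0])]
scene lid_bar []
scene lifter_hook [(0.96, [225.0, 250.0, 30.0]), (0.95, [614.0, 133.0, 88.0]), (0.74, [508.0, 579.0, 29.0])]
side lid [(0.94, [616.0, 135.0, 8.0])]
side lid_bar [(0.58, [613.0, 138.0, 98.0])]
side lifter_hook [(0.95, [513.0, 572.0, 34.0]), (0.86, [614.0, 132.0, 84.0]), (0.85, [223.0, 255.0, 31.0]), (0.32, [421.0, 211.0, -0.0])]
```

View pics/park.png

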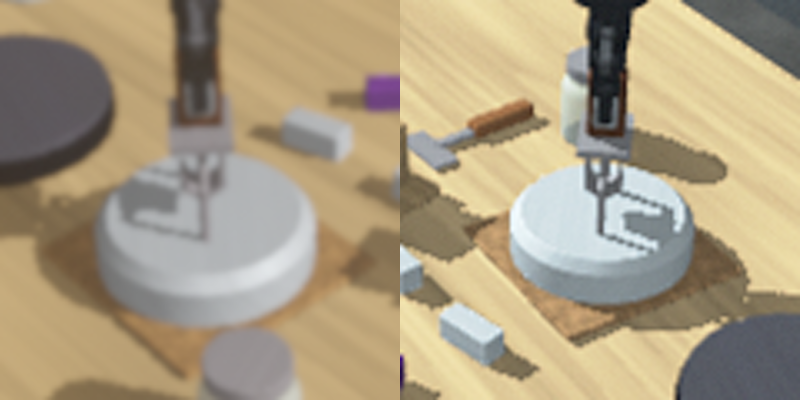

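The lid is flat on the mat and the hook has dropped clear. I unhook and withdraw.

```bash
python3 -m pendant '[[[0,0,0.4,0,0,0,1],[0,0,0.4,0,0,0,1],[1,0,0.4,0,0,0,1],[2.5,0,0.4,0,0,0,1],[4,0,0.4,0,0,0,1],[5.5,0,0.4,0,0,0,1],[7,0,0.4,0,0,0,1],[7,0,-3,0,0,0,1],[7,0,-8,0,0,0,1],[7,0,-11,0,0,0,1],[7,0,-11,0,0,0,1],[7,0,-11,0,0,0,1]]]'
python3 - <<'E'
from h import *
for n in("scene","side"):
    c=cap(n); look(c,n,["lid","lid_bar","lifter_hook","caul1","stand"])
go(450.8,354.7,268,193)
E
```

```text
time_s: 23.82
tcp_pos: [556.8, 178.3, 266.9]
orientation: [[-0.781, 0.625, -0.003], [0.625, 0.781, -0.001], [0.001, -0.003, -1.0]]
force: [0.1, -0.9, -1.3]
grip_width: 23.0
grasp_force: 99.3
scene lid [(0.73, [614.0, 137.0, 8.0])]
scene lid_bar [(0.81, [611.0, 135.0, 105.0])]
scene lifter_hook [(0.84, [223.0, 253.0, 32.0]), (0.71, [554.0, 175.0, 195.0]), (0.55, [508.0, 579.0, 29.0])]
scene caul1 [(0.75, [433.0, 83.0, 1.0]), (0.7, [422.0, 208.0, -0.0]), (0.67, [332.0, 88.0, -3.0])]
scene stand [(0.56, [456.0, 350.0, 2.0])]
side lid [(0.91, [614.0, 134.0, 7.0])]
side lid_bar [(0.59, [614.0, 138.0, 101.0])]
side lifter_hook [(0.92, [558.0, 178.0, 195.0]), (0.66, [511.0, 574.0, 35.0]), (0.56, [226.0, 253.0, 31.0])]
side caul1 [(0.74, [439.0, 80.0, 0.0]), (0.57, [423.0, 213.0, -2.0]), (0.49, [329.0, 86.0, 1.0])]
side stand [(0.71, [457.0, 351.0, 2.0])]
row [19.38, 7.05, 0.03] [0.0, -0.0, -51.7]
```

```bash
python3 -m pendant '[[[19.4,7,0,0,0,-51.7,1],[19.4,7,0,0,0,-51.7,1],[19.4,7,0,0,0,-51.7,1],[19.4,7,0,0,0,-51.7,1],[19.4,7,0,0,0,-51.7,1],[19.4,7,0,0,0,-51.7,1],[19.4,7,0,0,0,-51.7,1],[19.4,7,0,0,0,-51.7,1]]]'
python3 - <<'E'
from h import *
go(450.8,354.7,111.1,193)
for n in("scene","side"):
    c=cap(n); look(c,n,["lifter_hook","stand"])
E
```

```text
time_s: 25.42
tcp_pos: [450.6, 354.0, 268.4]
orientation: [[-0.975, -0.223, 0.0], [-0.223, 0.975, -0.0], [-0.0, -0.0, -1.0]]
force: [0.4, 0.4, -2.2]
grip_width: 23.2
grasp_force: 99.3
row [-0.03, 0.07, 15.73] [-0.0, 0.0, -0.1]
scene lifter_hook [(0.87, [227.0, 248.0, 31.0]), (0.73, [453.0, 352.0, 194.0]), (0.69, [506.0, 578.0, 31.0]), (0.48, [427.0, 210.0, 2.0]), (0.27, [607.0, 134.0, 106.0])]
scene stand [(0.86, [454.0, 350.0, 3.0]), (0.36, [612.0, 135.0, 8.0])]
side lifter_hook [(0.84, [450.0, 352.0, 195.0]), (0.61, [511.0, 577.0, 31.0]), (0.55, [614.0, 136.0, 9.0]), (0.35, [612.0, 136.0, 99.0])]
side stand [(0.66, [459.0, 351.0, 1.0]), (0.58, [453.0, 354.0, 194.0])]
```

```bash
python3 -m pendant '[[[0,0,4,0,0,0,1],[0,0,8,0,0,0,1],[0,0,11,0,0,0,1],[0,0,13,0,0,0,1],[0,0,14.5,0,0,0,1],[0,0,15.4,0,0,0,1],[0,0,15.6,0,0,0,1],[0,0,15.6,0,0,0,1],[0,0,15.6,0,0,0,1]]]'
```

```text
time_s: 26.85
tcp_pos: [450.7, 354.8, 113.1]
orientation: [[-0.974, -0.225, 0.001], [-0.225, 0.974, 0.001], [-0.001, 0.001, -1.0]]
force: [0.5, -0.5, -2.3]
grip_width: 22.7
grasp_force: 99.4
```

```bash
python3 -m pendant '[[[0,0,0.2,0,0,0,1],[0,0,0.3,0,0,0,1],[0,0,0.3,0,0,0,1]]]'
```

```text
time_s: 27.22
tcp_pos: [450.8, 354.8, 111.2]
orientation: [[-0.974, -0.225, 0.002], [-0.225, 0.974, 0.001], [-0.002, 0.0, -1.0]]
force: [-1.0, -2.0, 6.8]
grip_width: 23.0
grasp_force: 100.7
```

```bash
python3 -m pendant '[[[0,0,0.2,0,0,0,8.5],[0,0,0.2,0,0,0,8.5],[0,0,0.2,0,0,0,8.5],[0,0,0.2,0,0,0,8.5],[0,0,-3,0,0,0,8.5],[0,0,-8,0,0,0,8.5],[0,0,-13,0,0,0,8.5],[0,0,-16,0,0,0,8.5]]]' 60
python3 - <<'E'
from h import *
for n in("scene","side"):
    c=cap(n); look(c,n,["lifter","lifter_grip"])
go(440,150,270,95)
E
```

```text
time_s: 28.22
tcp_pos: [450.8, 355.2, 272.2]
orientation: [[-0.974, -0.225, 0.003], [-0.225, 0.974, 0.003], [-0.003, 0.002, -1.0]]
force: [-0.5, -0.2, 0.1]
grip_width: 85.4
grasp_force: 0.0
scene lifter [(0.94, [453.0, 354.0, 85.0]), (0.82, [277.0, 246.0, 26.0]), (0.74, [481.0, 537.0, 24.0])]
scene lifter_grip [(0.82, [450.0, 503.0, 20.0]), (0.71, [445.0, 355.0, 131.0]), (0.6, [317.0, 242.0, 20.0])]
side lifter [(0.89, [451.0, 354.0, 88.0]), (0.86, [280.0, 249.0, 27.0]), (0.5, [614.0, 138.0, 103.0])]
side lifter_grip [(0.72, [447.0, 355.0, 131.0]), (0.58, [314.0, 240.0, 20.0]), (0.57, [450.0, 504.0, 19.0])]
row [5.53, -19.61, -0.19] [-0.2, -0.0, 98.0]
```

The lifter hangs in the stand again. I move over the cauls.

```bash
python3 -m pendant '[[[5.5,-19.6,0,0,0,98,8.5],[5.5,-19.6,0,0,0,98,8.5],[5.5,-19.6,0,0,0,98,8.5],[5.5,-19.6,0,0,0,98,8.5],[5.5,-19.6,0,0,0,98,8.5],[5.5,-19.6,0,0,0,98,8.5],[5.5,-19.6,0,0,0,98,8.5],[5.5,-19.6,0,0,0,98,8.5],[5.5,-19.6,0,0,0,98,8.5],[5.5,-19.6,0,0,0,98,8.5],[5.5,-19.6,0,0,0,98,8.5]]]'
python3 - <<'E'
from h import *
c=cap("wrist","cl.png");print(arm.get_state()["tcp_pos"]);look(c,"wrist",["caul1"]);caulfit(c,"wrist")
for n in("scene","side"):
    k=cap(n); look(k,n,["caul1"]);caulfit(k,n)
E
```

```text
time_s: 29.9
tcp_pos: [440.5, 150.9, 268.6]
orientation: [[-0.09, 0.996, -0.002], [0.996, 0.09, -0.001], [-0.001, -0.002, -1.0]]
force: [0.1, -0.2, -0.2]
grip_width: 85.0
grasp_force: 0.0
[440.56595243 150.93028626 268.74841042]
wrist caul1 [(0.96, [418.0, 209.0, -0.0]), (0.85, [333.0, 84.0, 5.0]), (0.61, [431.0, 84.0, 2.0])]
wrist caul 0.82 [170. 198.] rect@top ((335.8485107421875, 91.34085845947266), (33.890342712402344, 59.268798828125), 46.984378814697266) [ 78.  42. 101.]
wrist caul 0.74 [248. 106.] rect@top ((423.60540771484375, 211.04281616210938), (26.15362548828125, 60.73297882080078), 5.312906265258789) [151. 156. 150.]
wrist caul 0.58 [248. 207.] rect@top ((433.8843078613281, 87.39823150634766), (28.34873390197754, 66.57305145263672), 14.420538902282715) [146. 155. 153.]
scene caul1 [(0.59, [423.0, 206.0, 1.0]), (0.52, [440.0, 81.0, 1.0]), (0.51, [334.0, 86.0, -1.0])]
scene caul 0.56 [307. 228.] rect@top ((437.306640625, 219.60194396972656), (52.963958740234375, 76.53167724609375), 5.847893714904785) [156. 154. 150.]
scene caul 0.48 [273. 211.] rect@top ((447.0499572753906
[... 268 characters left out ...]
 [184. 146.] rect@top ((393.1604309082031, -459.98602294921875), (112.32508087158203, 58.761932373046875), 54.79484176635742) [107.  98.  97.]
side caul1 [(0.79, [332.0, 89.0, 1.0]), (0.69, [437.0, 79.0, -4.0]), (0.68, [424.0, 214.0, -1.0])]
side caul 0.79 [233. 231.] rect@top ((425.9368896484375, 70.87538146972656), (46.33436965942383, 79.25324249267578), 13.25561237335205) [178. 189. 193.]
side caul 0.67 [202. 242.] rect@top ((323.3381652832031, 74.54573059082031), (51.70181655883789, 65.07389831542969), 57.66031265258789) [100.  60. 129.]
side caul 0.58 [210. 209.] rect@top ((416.4430236816406, 197.31253051757812), (39.34146499633789, 80.87864685058594), 2.40575909614563) [184. 196. 201.]
```

View pics/cl.png

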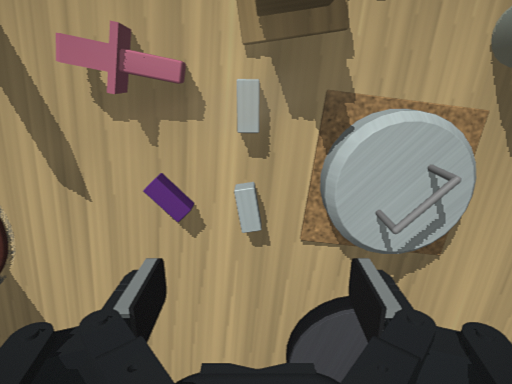

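The two grey cauls are at (248,106) and (248,207), purple at (170,198); the lid is parked well on the mat. I take the farther-left caul first.

```bash
python3 -c "
from h import *
go(423.5,210.5,5,95.3)"
```

```text
row [6.08, -1.21, 26.44] [0.0, -0.0, -0.3]
```

```bash
python3 -m pendant '[[[6.1,-1.2,5,0,0,0,8.5],[6.1,-1.2,10,0,0,0,8.5],[6.1,-1.2,16,0,0,0,8.5],[6.1,-1.2,21,0,0,0,8.5],[6.1,-1.2,24,0,0,0,8.5],[6.1,-1.2,26.4,0,0,0,8.5],[6.1,-1.2,26.4,0,0,0,8.5],[6.1,-1.2,26.4,0,0,0,1],[6.1,-1.2,26.4,0,0,0,1],[6.1,-1.2,26.4,0,0,0,1],[6.1,-1.2,26.4,0,0,0,1],[6.1,-1.2,26.4,0,0,0,1]]]' 60
python3 -m pendant '[[[0,0,-1,0,0,0,1],[0,0,-4,0,0,0,1],[0,0,-9,0,0,0,1],[0,0,-14,0,0,0,1],[0,0,-14,0,0,0,1]]]'
python3 -c "
from h import *
go(622,-115,150,90)
c=cap('scene');look(c,'scene',['caul1','warmer']);c=cap('side');look(c,'side',['caul1','warmer'])
for d in arm.cut_out('side','warmer')[:1]:
    W=np.array([ray(c,p,35)[:2] for p in rect(d['mask'])],np.float32);print(cv2.fitEllipse(W))
"
```

```text
time_s: 31.85
tcp_pos: [424.1, 211.1, 6.3]
orientation: [[-0.087, 0.996, 0.002], [0.996, 0.087, 0.001], [0.001, 0.002, -1.0]]
force: [-0.7, 0.1, 5.9]
grip_width: 24.6
grasp_force: 60.3
time_s: 32.48
tcp_pos: [425.7, 211.9, 149.2]
orientation: [[-0.087, 0.996, 0.008], [0.996, 0.087, 0.004], [0.004, 0.008, -1.0]]
force: [-0.3, -0.0, -1.0]
grip_width: 24.7
grasp_force: 59.5
row [-34.27, 16.71, -0.07] [0.5, -0.2, 5.0]
scene caul1 [(0.82, [437.0, 81.0, 3.0]), (0.71, [330.0, 89.0, 1.0]), (0.44, [426.0, 210.0, 147.0])]
scene warmer [(0.92, [619.0, -153.0, 1.0]), (0.63, [714.0, -318.0, 3.0])]
side caul1 [(0.78, [437.0, 81.0, 0.0]), (0.56, [420.0, 211.0, 139.0]), (0.48, [329.0, 88.0, -0.0])]
side warmer [(0.88, [620.0, -153.0, -2.0]), (0.56, [712.0, -317.0, -0.0]), (0.38, [449.0, 352.0, 39.0])]
((607.0516967773438, -165.0307159423828), (214.91299438476562, 243.38414001464844), 135.69541931152344)
```

```bash
python3 -m pendant '[[[-34.5,16.6,0,0,0,5,1],[-34.5,16.6,0,0,0,5,1],[-34.5,16.6,0,0,0,5,1],[-34.5,16.6,0,0,0,5,1],[-34.5,16.6,0,0,0,5,1],[-34.5,16.6,0,0,0,5,1],[-34.5,16.6,0,0,0,5,1],[-34.5,16.6,0,0,0,5,1],[-34.5,16.6,0,0,0,5,1],[-34.5,16.6,0,0,0,5,1]]]'
python3 -c "
from h import *
go(621,-117,43,90)
c=cap('wrist','pl.png')
look(c,'wrist',['warmer','caul1'])
for d in arm.cut_out('wrist','warmer')[:1]:
    W=np.array([ray(c,p,35)[:2] for p in rect(d['mask'])],np.float32);print(cv2.fitEllipse(W),cv2.minEnclosingCircle(W))
"
```

```text
time_s: 34.08
tcp_pos: [618.6, -116.2, 145.3]
orientation: [[-0.003, 1.0, -0.001], [1.0, 0.003, 0.001], [0.001, -0.001, -1.0]]
force: [-0.5, 0.4, -0.3]
grip_width: 24.9
grasp_force: 59.4
row [-0.09, 0.25, 10.23] [-0.0, -0.1, 0.2]
wrist warmer []
wrist caul1 [(0.88, [615.0, -118.0, 141.0])]
((624.8184814453125, -136.9917449951172), (183.54315185546875, 216.32762145996094), 86.31610107421875) ((632.7349853515625, -151.36354064941406), 116.43419647216797)
```

```bash
python3 -m pendant '[[[0,0.2,4,0,0,0,1],[0,0.2,7,0,0,0,1],[0,0.2,9,0,0,0,1],[0,0.2,10,0,0,0,1],[0,0.2,10.35,0,0,0,1],[0,0.2,10.35,0,0,0,1],[0,0.2,10.35,0,0,0,1],[0,0.2,10.35,0,0,0,5],[0,0.2,10.35,0,0,0,5],[0,0.2,10.35,0,0,0,5]]]'
python3 -m pendant '[[[0,0,-3,0,0,0,5],[0,0,-8,0,0,0,8.5],[0,0,-13,0,0,0,8.5],[0,0,-19,0,0,0,8.5],[0,0,-19,0,0,0,8.5]]]'
python3 - <<'E'
from h import *
go(434.5,84,150,104.4)
c=cap("wrist","pl2.png");look(c,"wrist",["caul1","warmer"]);caulfit(c,"wrist",63)
for n in("scene","side"):
    k=cap(n); look(k,n,["caul1","warmer","lifter_grip"])
E
```

```text
time_s: 35.52
tcp_pos: [621.2, -118.5, 42.1]
orientation: [[-0.0, 1.0, 0.0], [1.0, 0.0, -0.0], [-0.0, 0.0, -1.0]]
force: [-0.0, -1.2, -0.0]
grip_width: 49.9
grasp_force: 0.0
time_s: 36.15
tcp_pos: [624.5, -118.9, 238.2]
orientation: [[0.0, 1.0, 0.013], [1.0, -0.0, -0.002], [-0.002, 0.013, -1.0]]
force: [-0.1, 0.3, -0.6]
grip_width: 85.1
grasp_force: 0.0
row [20.3, -19.11, 8.53] [0.7, 0.2, -14.4]
wrist caul1 [(0.61, [620.0, -122.0, 34.0])]
wrist warmer [(0.92, [620.0, -154.0, 2.0])]
wrist caul 0.65 [252. 169.] rect@top ((622.0054931640625, -116.1027603149414), (62.29446792602539, 25.406536102294922), 89.7834243774414) [172. 184. 182.]
scene caul1 [(0.79, [434.0, 80.0, 1.0]), (0.7, [622.0, -121.0, 33.0]), (0.69, [331.0, 86.0, -1.0]), (0.41, [730.0, 318.0, -2.0])]
scene warmer [(0.93, [620.0, -149.0, 2.0])]
scene lifter_grip [(0.96, [451.0, 506.0, 15.0]), (0.93, [313.0, 240.0, 23.0]), (0.79, [448.0, 354.0, 130.0]), (0.4, [715.0, -320.0, 0.0])]
side caul1 [(0.82, [330.0, 88.0, -0.0]), (0.69, [619.0, -116.0, 38.0]), (0.46, [437.0, 82.0, 2.0])]
side warmer [(0.79, [623.0, -152.0, -5.0])]
side lifter_grip [(0.96, [312.0, 242.0, 21.0]), (0.87, [450.0, 357.0, 128.0]), (0.71, [451.0, 507.0, 17.0]), (0.61, [624.0, -372.0, 2.0])]
```

```bash
python3 -m pendant '[[[20.2,-18.9,8,0,0,-14.4,8.5],[20.2,-18.9,8,0,0,-14.4,8.5],[20.2,-18.9,8,0,0,-14.4,8.5],[20.2,-18.9,8,0,0,-14.4,8.5],[20.2,-18.9,8,0,0,-14.4,8.5],[20.2,-18.9,8,0,0,-14.4,8.5],[20.2,-18.9,8,0,0,-14.4,8.5],[20.2,-18.9,8,0,0,-14.4,8.5],[20.2,-18.9,8,0,0,-14.4,8.5]]]'
python3 - <<'E'
from h import *
c=cap("wrist");caulfit(c,"wrist")
go(435,83,5,104.4)
E
```

```text
time_s: 37.88
tcp_pos: [432.9, 82.7, 152.0]
orientation: [[-0.247, 0.969, 0.001], [0.969, 0.247, -0.0], [-0.0, 0.001, -1.0]]
force: [-0.7, -0.6, 0.7]
grip_width: 85.0
grasp_force: 0.0
wrist caul 0.88 [144. 150.] rect@top ((334.6871337890625, 90.86482238769531), (34.33567810058594, 60.105247497558594), 48.7418327331543) [ 88.  58. 100.]
wrist caul 0.82 [258. 184.] rect@top ((433.6590881347656, 86.43299865722656), (25.584856033325195, 62.68360137939453), 13.600685119628906) [148. 158. 156.]
row [-0.06, 0.24, 14.69] [0.0, 0.0, -0.1]
```

```bash
python3 -m pendant '[[[0.2,0.15,5,0,0,0,6],[0.2,0.15,9,0,0,0,6],[0.2,0.15,12,0,0,0,6],[0.2,0.15,14,0,0,0,6],[0.2,0.15,14.7,0,0,0,6],[0.2,0.15,14.7,0,0,0,6],[0.2,0.15,14.7,0,0,0,1],[0.2,0.15,14.7,0,0,0,1],[0.2,0.15,14.7,0,0,0,1],[0.2,0.15,14.7,0,0,0,1]]]' 60
python3 -m pendant '[[[0,0,-1,0,0,0,1],[0,0,-4,0,0,0,1],[0,0,-9,0,0,0,1],[0,0,-14,0,0,0,1],[0,0,-14,0,0,0,1],[0,0,-14,0,0,0,1]]]'
python3 -c "
from h import *
go(621,-184,150,90)"
```

```text
time_s: 39.22
tcp_pos: [433.6, 86.0, 5.8]
orientation: [[-0.249, 0.969, 0.002], [0.969, 0.249, 0.0], [-0.0, 0.002, -1.0]]
force: [-0.7, 0.2, 5.9]
grip_width: 24.9
grasp_force: 59.9
time_s: 39.98
tcp_pos: [432.1, 85.4, 144.6]
orientation: [[-0.249, 0.969, -0.001], [0.969, 0.249, -0.0], [-0.0, -0.001, -1.0]]
force: [0.1, -0.4, -2.3]
grip_width: 24.5
grasp_force: 59.4
row [-30.79, 11.6, -0.54] [-0.1, 0.0, 14.4]
```

```bash
python3 -m pendant '[[[-30.8,11.6,0,0,0,14.4,1],[-30.8,11.6,0,0,0,14.4,1],[-30.8,11.6,0,0,0,14.4,1],[-30.8,11.6,0,0,0,14.4,1],[-30.8,11.6,0,0,0,14.4,1],[-30.8,11.6,0,0,0,14.4,1],[-30.8,11.6,0,0,0,14.4,1],[-30.8,11.6,0,0,0,14.4,1],[-30.8,11.6,0,0,0,14.4,1]]]'
python3 -c "
from h import *
go(621,-184,41.3,90)"
```

```text
time_s: 41.1
tcp_pos: [621.3, -181.5, 144.4]
orientation: [[-0.003, 1.0, -0.001], [1.0, 0.003, 0.001], [0.001, -0.001, -1.0]]
force: [0.3, -0.1, -1.1]
grip_width: 25.0
grasp_force: 59.3
row [-0.27, -0.02, 10.31] [-0.1, -0.1, 0.2]
```

```bash
python3 -m pendant '[[[-0.15,0,4,0,0,0,1],[-0.15,0,7,0,0,0,1],[-0.15,0,9,0,0,0,1],[-0.15,0,10,0,0,0,1],[-0.15,0,10.3,0,0,0,1],[-0.15,0,10.3,0,0,0,1],[-0.15,0,10.3,0,0,0,1],[-0.15,0,10.3,0,0,0,5],[-0.15,0,10.3,0,0,0,5],[-0.15,0,10.3,0,0,0,5]]]'
python3 -m pendant '[[[0,0,-3,0,0,0,5],[0,0,-8,0,0,0,8.5],[0,0,-13,0,0,0,8.5],[3,0,-19,0,0,0,8.5],[4,0,-22,0,0,0,8.5],[4,0,-22,0,0,0,8.5],[4,0,-22,0,0,0,8.5]]]'
python3 - <<'E'
from h import *
c=cap("wrist","pl3.png");look(c,"wrist",["caul1","warmer"]);caulfit(c,"wrist",63)
for d in arm.cut_out('wrist','warmer')[:1]:
    W=np.array([ray(c,p,35)[:2] for p in rect(d['mask'])],np.float32);print(cv2.fitEllipse(W),cv2.minEnclosingCircle(W))
k=cap("scene"); look(k,"scene",["caul1","warmer","lifter_grip"])
go(452,353.5,200,193)
E
```

```text
time_s: 42.35
tcp_pos: [622.1, -185.2, 42.1]
orientation: [[0.0, 1.0, 0.0], [1.0, -0.0, -0.0], [-0.0, 0.0, -1.0]]
force: [0.5, 0.5, -0.3]
grip_width: 50.1
grasp_force: 0.0
time_s: 43.22
tcp_pos: [621.1, -145.7, 260.8]
orientation: [[0.001, 1.0, -0.002], [1.0, -0.001, -0.0], [-0.0, -0.002, -1.0]]
force: [-0.4, -0.6, -0.1]
grip_width: 85.1
grasp_force: 0.0
wrist caul1 [(0.97, [661.0, -140.0, 37.0]), (0.73, [620.0, -192.0, 36.0])]
wrist warmer [(0.84, [622.0, -155.0, -1.0]), (0.36, [624.0, -372.0, 1.0])]
wrist caul 0.71 [296. 157.] rect@top ((661.8114624023438, -134.86883544921875), (63.8023796081543, 31.147296905517578), 73.09129333496094) [163. 173. 172.]
wrist caul 0.56 [260. 202.] rect@top ((623.7339477539062, -185.90371704101562), (65.56343841552734, 25.955942153930664), 84.1585693359375) [170. 181. 180.]
((623.4271240234375, -151.79286193847656), (207.01577758789062, 215.81179809570312), 68.86262512207031) ((634.2967529296875, -153.26856994628906), 117.93265533447266)
scene caul1 [(0.79, [331.0, 85.0, -1.0]), (0.66, [626.0, -193.0, 38.0]), (0.62, [662.0, -142.0, 38.0])]
scene warmer [(0.9, [623.0, -150.0, 2.0])]
scene lifter_grip [(0.86, [451.0, 506.0, 15.0]), (0.67, [318.0, 242.0, 22.0]), (0.62, [446.0, 352.0, 128.0]), (0.35, [612.0, 381.0, 1.0])]
row [49.87, -16.99, 6.16] [-0.0, -0.0, -103.0]
```

View pics/pl3.png

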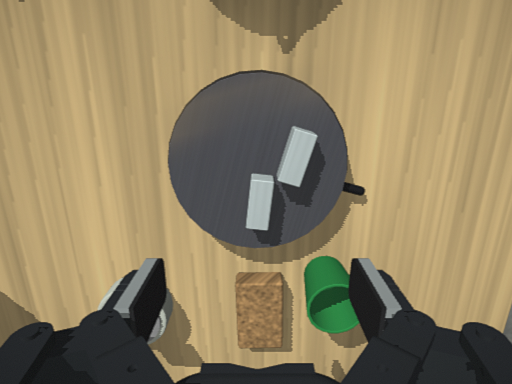

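The earlier caul on the plate was knocked aside: it is now at pixel (296,157), about (661,−137), with its long axis at 73°. The second is at (260,202). I regrip the first and bring it back toward the centre.

```bash
python3 -c "
from h import *
go(661.5,-136.5,40.8,73)"
```

```text
row [0.87, 3.98, 22.05] [-0.0, -0.0, 17.0]
```

```bash
python3 -m pendant '[[[0.9,4,5,0,0,8,5],[0.9,4,10,0,0,17,5],[0.9,4,15,0,0,17,5],[0.9,4,19,0,0,17,5],[0.9,4,21,0,0,17,5],[0.9,4,22,0,0,17,5],[0.9,4,22,0,0,17,5],[0.9,4,22,0,0,17,1],[0.9,4,22,0,0,17,1],[0.9,4,22,0,0,17,1],[0.9,4,22,0,0,17,1]]]' 60
python3 -m pendant '[[[0,0,-1,0,0,0,1],[0,0,-3,0,0,0,1],[0,0,-5,0,0,0,1],[0,0,-5,0,0,0,1]]]'
python3 -c "
from h import *
go(617,-116,42,90)"
```

```text
time_s: 45.05
tcp_pos: [663.3, -136.4, 43.8]
orientation: [[0.292, 0.956, 0.004], [0.956, -0.292, -0.001], [0.0, 0.004, -1.0]]
force: [-0.2, 0.8, 6.6]
grip_width: 24.4
grasp_force: 61.8
time_s: 45.55
tcp_pos: [663.8, -136.5, 94.9]
orientation: [[0.292, 0.956, 0.006], [0.956, -0.292, -0.001], [0.001, 0.006, -1.0]]
force: [-0.2, -0.4, -0.9]
grip_width: 24.7
grasp_force: 61.0
row [0.58, -5.11, 5.26] [0.3, 0.0, -17.0]
```

```bash
python3 -m pendant '[[[0.3,-2.5,0,0,0,-8,1],[0.6,-5.1,0,0,0,-17,1],[0.6,-5.1,0,0,0,-17,1],[0.6,-5.1,2.5,0,0,-17,1],[0.6,-5.1,4.3,0,0,-17,1],[0.6,-5.1,5.0,0,0,-17,1],[0.6,-5.1,5.0,0,0,-17,1],[0.6,-5.1,5.0,0,0,-17,1],[0.6,-5.1,5.0,0,0,-17,5],[0.6,-5.1,5.0,0,0,-17,5],[0.6,-5.1,5.0,0,0,-17,5]]]'
python3 -m pendant '[[[0,0,-3,0,0,0,5],[0,0,-8,0,0,0,8.5],[0,0,-13,0,0,0,8.5],[0,0,-19,0,0,0,8.5],[-2,0,-22,0,0,0,8.5],[-2,0,-22,0,0,0,8.5],[-2,0,-22,0,0,0,8.5]]]'
python3 - <<'E'
from h import *
c=cap("wrist");look(c,"wrist",["caul1","warmer"]);caulfit(c,"wrist",63)
k=cap("scene"); look(k,"scene",["caul1","warmer","lifter_grip","lid"])
go(520,100,265,145)
E
```

```text
time_s: 46.92
tcp_pos: [615.0, -115.5, 41.4]
orientation: [[0.0, 1.0, -0.0], [1.0, -0.0, 0.0], [0.0, -0.0, -1.0]]
force: [-0.6, 0.3, -0.5]
grip_width: 50.2
grasp_force: 0.0
time_s: 47.8
tcp_pos: [614.1, -134.8, 260.3]
orientation: [[-0.0, 1.0, -0.003], [1.0, 0.0, 0.001], [0.001, -0.003, -1.0]]
force: [0.2, 0.7, -0.6]
grip_width: 85.3
grasp_force: 0.0
wrist caul1 [(0.92, [610.0, -120.0, 34.0]), (0.87, [619.0, -189.0, 34.0])]
wrist warmer [(0.74, [621.0, -155.0, -0.0])]
wrist caul 0.92 [266. 210.] rect@top ((623.4410400390625, -184.74993896484375), (66.93048858642578, 26.5516414642334), 84.17841339111328) [163. 174. 172.]
wrist caul 0.75 [264. 316.] rect@top ((622.5736694335938, -331.5932312011719), (59.92510986328125, 117.26258850097656), 0.9093910455703735) [144. 114.  77.]
wrist caul 0.63 [258. 148.] rect@top ((614.3877563476562, -113.08137512207031), (28.20818519592285, 61.56449890136719), 0.11395642161369324) [168. 179. 177.]
scene caul1 [(0.78, [331.0, 85.0, 1.0]), (0.67, [626.0, -193.0, 37.0]), (0.67, [613.0, -117.0, 36.0])]
scene warmer [(0.71, [621.0, -152.0, 1.0]), (0.64, [453.0, -368.0, 83.0])]
scene lifter_grip [(0.9, [444.0, 352.0, 131.0]), (0.84, [450.0, 505.0, 17.0]), (0.71, [318.0, 243.0, 24.0]), (0.17, [614.0, 136.0, 106.0])]
scene lid [(0.68, [612.0, 135.0, 7.0])]
row [23.53, -9.48, -0.34] [-0.0, -0.0, -55.0]
```

```bash
python3 -m pendant '[[[23.5,-9.5,-1,0,0,-55,8.5],[23.5,-9.5,-1,0,0,-55,8.5],[23.5,-9.5,-1,0,0,-55,8.5],[23.5,-9.5,-1,0,0,-55,8.5],[23.5,-9.5,-1,0,0,-55,8.5],[23.5,-9.5,-1,0,0,-55,8.5],[23.5,-9.5,-1,0,0,-55,8.5]]]'
python3 -c "
from h import *
go(450.8,354.7,211,193)"
```

```text
time_s: 49.12
tcp_pos: [520.4, 98.1, 271.6]
orientation: [[-0.816, 0.578, -0.0], [0.578, 0.816, -0.001], [-0.0, -0.001, -1.0]]
force: [-1.3, 0.5, 1.0]
grip_width: 85.0
grasp_force: 0.0
row [20.5, 16.94, 6.05] [-0.0, -0.0, -48.3]
```

```bash
python3 -m pendant '[[[20.5,16.9,0,0,0,-48.3,8.5],[20.5,16.9,0,0,0,-48.3,8.5],[20.5,16.9,0,0,0,-48.3,8.5],[20.5,16.9,0,0,0,-48.3,8.5],[20.5,16.9,0,0,0,-48.3,8.5],[20.5,16.9,6,0,0,-48.3,8.5],[20.5,16.9,6,0,0,-48.3,8.5],[20.5,16.9,6,0,0,-48.3,8.5],[20.5,16.9,6,0,0,-48.3,8.5]]]'
python3 - <<'E'
from h import *
c=cap("wrist"); look(c,"wrist",["lifter","lifter_grip"])
go(450.8,354.7,111,193)
E
```

```text
time_s: 50.25
tcp_pos: [450.2, 356.2, 214.1]
orientation: [[-0.974, -0.228, 0.003], [-0.228, 0.974, 0.003], [-0.004, 0.002, -1.0]]
force: [-0.3, 0.1, 0.1]
grip_width: 84.7
grasp_force: 0.0
wrist lifter [(0.98, [480.0, 536.0, 23.0]), (0.74, [455.0, 352.0, 90.0])]
wrist lifter_grip [(0.63, [450.0, 356.0, 130.0])]
row [-0.07, -0.16, 10.23] [0.1, 0.1, 0.3]
```

```bash
python3 -m pendant '[[[-0.1,-0.1,5,0,0,0,8.5],[-0.1,-0.1,9,0,0,0,8.5],[-0.1,-0.1,10.2,0,0,0,8.5],[-0.1,-0.1,10.2,0,0,0,8.5],[-0.1,-0.1,10.2,0,0,0,1],[-0.1,-0.1,10.2,0,0,0,1],[-0.1,-0.1,10.2,0,0,0,1],[-0.1,-0.1,10.2,0,0,0,1],[-0.1,-0.1,10.2,0,0,0,1]]]' 100
python3 -m pendant '[[[0,0,-2,0,0,0,1],[0,0,-5,0,0,0,1],[0,0,-9,0,0,0,1],[0,0,-13,0,0,0,1],[0,0,-16,0,0,0,1],[0,0,-16,0,0,0,1],[0,0,-16,0,0,0,1]]]'
python3 - <<'E'
from h import *
for n in ("scene","side"):
    c=cap(n);look(c,n,["lifter_hook","lid_bar","lid"])
go(559,177,268,141.3)
E
```

```text
time_s: 51.52
tcp_pos: [450.5, 355.2, 110.7]
orientation: [[-0.973, -0.23, 0.001], [-0.23, 0.973, 0.001], [-0.001, 0.001, -1.0]]
force: [-0.5, -1.0, 5.8]
grip_width: 23.1
grasp_force: 98.3
time_s: 52.4
tcp_pos: [449.5, 353.6, 267.8]
orientation: [[-0.973, -0.23, -0.003], [-0.23, 0.973, -0.003], [0.003, -0.002, -1.0]]
force: [-0.5, 0.0, -2.3]
grip_width: 22.7
grasp_force: 98.0
scene lifter_hook [(0.89, [510.0, 575.0, 29.0]), (0.84, [226.0, 250.0, 32.0]), (0.58, [451.0, 352.0, 195.0])]
scene lid_bar [(0.68, [610.0, 133.0, 104.0]), (0.46, [446.0, -367.0, -0.0])]
scene lid [(0.59, [614.0, 136.0, 9.0])]
side lifter_hook [(0.85, [226.0, 253.0, 26.0]), (0.73, [510.0, 575.0, 33.0]), (0.59, [450.0, 351.0, 196.0])]
side lid_bar [(0.75, [612.0, 137.0, 103.0])]
side lid [(0.71, [614.0, 136.0, 7.0]), (0.33, [446.0, -362.0, -1.0])]
row [-6.52, -19.8, 0.13] [-0.0, -0.0, 52.0]
```

```bash
python3 -m pendant '[[[-6.5,-19.7,0,0,0,52,1],[-6.5,-19.7,0,0,0,52,1],[-6.5,-19.7,0,0,0,52,1],[-6.5,-19.7,0,0,0,52,1],[-6.5,-19.7,0,0,0,52,1],[-6.5,-19.7,0,0,0,52,1],[-6.5,-19.7,0,0,0,52,1],[-6.5,-19.7,0,0,0,52,1]]]'
python3 -c "
from h import *
go(558,178.5,153,141.3)"
```

```text
time_s: 53.8
tcp_pos: [558.4, 178.5, 269.8]
orientation: [[-0.782, 0.623, -0.0], [0.623, 0.782, 0.0], [0.0, -0.0, -1.0]]
force: [1.0, -0.1, -2.3]
grip_width: 23.0
grasp_force: 98.3
row [0.03, -0.03, 11.68] [-0.0, -0.0, 0.1]
```

```bash
python3 -m pendant '[[[0,0,5,0,0,0,1],[0,0,10,0,0,0,1],[0,0,11.6,0,0,0,1],[0,0,11.6,0,0,0,1],[0,0,11.6,0,0,0,1]]]'
python3 - <<'E'
from h import *
ims=[]
for n in("scene","side"):
    c=cap(n); look(c,n,["lifter_hook","lid_bar"]); 
go(613,134.5,154,141.3)
E
```

```text
time_s: 54.42
tcp_pos: [560.2, 179.0, 156.0]
orientation: [[-0.781, 0.625, 0.004], [0.625, 0.781, 0.002], [-0.002, 0.004, -1.0]]
force: [0.6, 1.1, -1.0]
grip_width: 23.1
grasp_force: 98.3
scene lifter_hook [(0.82, [562.0, 180.0, 82.0]), (0.76, [506.0, 579.0, 30.0]), (0.66, [225.0, 252.0, 31.0]), (0.17, [622.0, -150.0, 2.0])]
scene lid_bar [(0.6, [612.0, 138.0, 103.0])]
side lifter_hook [(0.9, [557.0, 177.0, 84.0]), (0.83, [221.0, 253.0, 30.0]), (0.65, [511.0, 575.0, 33.0])]
side lid_bar [(0.75, [614.0, 136.0, 99.0])]
row [-6.94, -0.04, 0.07] [0.1, 0.1, -0.0]
```

```bash
python3 -m pendant '[[[0,0,0.15,0,0,0,1],[-2,0,0.15,0,0,0,1],[-4,0,0.15,0,0,0,1],[-5.5,0,0.15,0,0,0,1],[-6.9,0,0.15,0,0,0,1],[-6.9,0,0.15,0,0,0,1],[-6.9,0,0.15,0,0,0,1]]]'
python3 - <<'E'
from h import *
for n in("scene","side"):
    c=cap(n); look(c,n,["lifter_hook","lid_bar","lid"]); 
E
```

```text
time_s: 55.6
tcp_pos: [611.9, 135.7, 152.2]
orientation: [[-0.781, 0.624, -0.001], [0.624, 0.781, 0.001], [0.001, -0.0, -1.0]]
force: [-0.0, -0.1, -0.8]
grip_width: 22.8
grasp_force: 98.3
scene lifter_hook [(0.8, [508.0, 579.0, 27.0]), (0.76, [224.0, 252.0, 34.0]), (0.74, [614.0, 134.0, 80.0]), (0.69, [451.0, -365.0, 86.0])]
scene lid_bar [(0.63, [610.0, 133.0, 103.0])]
scene lid [(0.59, [615.0, 137.0, 10.0])]
side lifter_hook [(0.85, [513.0, 577.0, 32.0]), (0.8, [613.0, 133.0, 80.0]), (0.71, [224.0, 254.0, 28.0])]
side lid_bar [(0.65, [613.0, 137.0, 99.0]), (0.26, [446.0, -364.0, 81.0])]
side lid [(0.97, [613.0, 136.0, 8.0])]
```

```bash
python3 -m pendant '[[[0,0,-1,0,0,0,1],[0,0,-1.8,0,0,0,1],[0,0,-2.3,0,0,0,1],[0,0,-2.8,0,0,0,1],[0,0,-3.5,0,0,0,1],[0,0,-4.5,0,0,0,1],[0,0,-6,0,0,0,1],[0,0,-7.5,0,0,0,1],[0,0,-9,0,0,0,1],[0,0,-9.5,0,0,0,1],[0,0,-9.5,0,0,0,1],[0,0,-9.5,0,0,0,1]]]'
python3 - <<'E'
from h import *
for n in("scene","side"):
    c=cap(n); look(c,n,["lifter_hook","lid_bar","lid","caul1","warmer"]); 
go(621.5,-152,247,141.3)
E
```

```text
time_s: 57.5
tcp_pos: [612.0, 134.6, 246.5]
orientation: [[-0.78, 0.625, -0.002], [0.625, 0.78, -0.001], [0.001, -0.002, -1.0]]
force: [-1.1, 0.1, -6.0]
grip_width: 23.1
grasp_force: 98.1
scene lifter_hook [(0.86, [225.0, 250.0, 32.0]), (0.75, [612.0, 133.0, 175.0]), (0.68, [509.0, 577.0, 30.0])]
scene lid_bar [(0.98, [611.0, 136.0, 172.0])]
scene lid [(0.88, [612.0, 134.0, 78.0])]
scene caul1 [(0.73, [618.0, -117.0, 38.0]), (0.5, [333.0, 89.0, -3.0]), (0.46, [626.0, -194.0, 35.0])]
scene warmer [(0.8, [622.0, -151.0, -1.0]), (0.71, [612.0, 135.0, 173.0])]
side lifter_hook [(0.94, [509.0, 574.0, 32.0]), (0.64, [615.0, 132.0, 171.0]), (0.61, [223.0, 254.0, 28.0]), (0.31, [610.0, 382.0, -2.0]), (0.26, [615.0, 137.0, 223.0])]
side lid_bar [(0.63, [613.0, 135.0, 170.0])]
side lid [(0.96, [612.0, 133.0, 76.0])]
side caul1 [(0.77, [629.0, -194.0, 35.0]), (0.72, [610.0, 135.0, 78.0]), (0.71, [332.0, 89.0, 1.0]), (0.66, [614.0, -114.0, 34.0]), (0.31, [611.0, 384.0, -2.0])]
side warmer [(0.68, [620.0, -152.0, -2.0])]
row [-18.63, -21.83, 0.03] [-0.0, -0.0, 0.0]
```

```bash
python3 -m pendant '[[[-0.3,-0.4,-0.3,0,0,0,1],[-1,-1.2,-0.5,0,0,0,1],[-2.1,-2.5,-0.5,0,0,0,1],[-3.5,-4.1,-0.5,0,0,0,1],[-5,-5.9,-0.5,0,0,0,1],[-6.5,-7.6,-0.5,0,0,0,1],[-8,-9.4,-0.5,0,0,0,1],[-9.5,-11.1,-0.5,0,0,0,1],[-11,-12.9,-0.5,0,0,0,1],[-12.5,-14.6,-0.5,0,0,0,1]]]'
python3 -m pendant '[[[-1.4,-1.6,0,0,0,0,1],[-2.7,-3.2,0,0,0,0,1],[-3.8,-4.5,0,0,0,0,1],[-4.7,-5.6,0,0,0,0,1],[-5.4,-6.4,0,0,0,0,1],[-5.9,-7,0,0,0,0,1],[-6.1,-7.2,0,0,0,0,1],[-6.1,-7.2,0,0,0,0,1],[-6.1,-7.2,0,0,0,0,1],[-6.1,-7.2,0,0,0,0,1]]]'
python3 - <<'E'
from h import *
for n in("scene","side"):
    c=cap(n); look(c,n,["lifter_hook","lid_bar","lid","caul1","warmer"]); 
go(621.5,-152.5,204,141.3)
E
```

```text
time_s: 59.35
tcp_pos: [618.8, -59.2, 252.3]
orientation: [[-0.78, 0.626, -0.0], [0.626, 0.78, -0.0], [-0.0, -0.0, -1.0]]
force: [0.8, 0.5, -6.0]
grip_width: 22.9
grasp_force: 98.2
time_s: 60.6
tcp_pos: [621.5, -150.8, 252.4]
orientation: [[-0.781, 0.624, 0.0], [0.624, 0.781, 0.0], [0.0, 0.0, -1.0]]
force: [0.1, -0.2, -5.7]
grip_width: 22.9
grasp_force: 98.2
scene lifter_hook [(0.92, [507.0, 578.0, 31.0]), (0.89, [224.0, 253.0, 33.0]), (0.6, [626.0, -153.0, 182.0])]
scene lid_bar [(0.6, [621.0, -153.0, 180.0])]
scene lid [(0.7, [613.0, 130.0, -0.0]), (0.63, [620.0, -152.0, 82.0])]
scene caul1 [(0.66, [332.0, 87.0, -0.0]), (0.61, [450.0, -369.0, 85.0]), (0.57, [614.0, -118.0, 40.0])]
scene warmer [(0.6, [621.0, -151.0, 4.0])]
side lifter_hook [(0.94, [223.0, 254.0, 34.0]), (0.84, [511.0, 576.0, 32.0]), (0.73, [625.0, -368.0, 3.0]), (0.59, [622.0, -153.0, 180.0])]
side lid_bar [(0.85, [623.0, -149.0, 176.0])]
side lid [(0.92, [621.0, -151.0, 81.0])]
side caul1 [(0.68, [446.0, -364.0, -5.0]), (0.6, [330.0, 89.0, 1.0]), (0.47, [630.0, -193.0, 34.0])]
side warmer [(0.69, [620.0, -153.0, -2.0])]
row [-0.07, -0.07, 4.83] [-0.0, -0.0, 0.0]
```

```bash
python3 -m pendant '[[[-0.1,-0.1,0.7,0,0,0,1],[-0.1,-0.1,1.7,0,0,0,1],[-0.1,-0.1,2.7,0,0,0,1],[-0.1,-0.1,3.6,0,0,0,1],[-0.1,-0.1,4.3,0,0,0,1],[-0.1,-0.1,4.7,0,0,0,1],[-0.1,-0.1,5.1,0,0,0,1],[-0.1,-0.1,5.5,0,0,0,1],[-0.1,-0.1,6.3,0,0,0,1],[-0.1,-0.1,7.2,0,0,0,1],[-0.1,-0.1,7.2,0,0,0,1],[-0.1,-0.1,7.2,0,0,0,1]]]'
python3 - <<'E'
from h import *
for n in("scene","side"):
    c=cap(n); look(c,n,["lifter_hook","lid_bar","lid"]); 
E
```

```text
time_s: 62.7
tcp_pos: [621.7, -153.0, 180.3]
orientation: [[-0.78, 0.625, 0.0], [0.625, 0.78, 0.0], [-0.0, 0.0, -1.0]]
force: [-0.3, 1.3, -1.3]
grip_width: 23.1
grasp_force: 98.4
scene lifter_hook [(0.86, [227.0, 251.0, 31.0]), (0.85, [508.0, 578.0, 30.0]), (0.72, [621.0, -155.0, 109.0]), (0.55, [454.0, 353.0, -1.0])]
scene lid_bar [(0.69, [620.0, -153.0, 133.0])]
scene lid [(0.73, [623.0, -152.0, 35.0])]
side lifter_hook [(0.74, [513.0, 578.0, 33.0]), (0.66, [225.0, 255.0, 32.0]), (0.6, [622.0, -156.0, 108.0])]
side lid_bar [(0.7, [621.0, -152.0, 131.0])]
side lid [(0.75, [620.0, -155.0, 203.0]), (0.74, [624.0, -152.0, 37.0])]
```

Lid is down at z 35 and centred; I unhook.

```bash
python3 -m pendant '[[[0,0,0.3,0,0,0,1],[0,0,0.3,0,0,0,1],[1,0,0.3,0,0,0,1],[2.5,0,0.3,0,0,0,1],[4,0,0.3,0,0,0,1],[5.5,0,0.3,0,0,0,1],[7,0,0.3,0,0,0,1],[7,0,-3,0,0,0,1],[7,0,-8,0,0,0,1],[7,0,-9,0,0,0,1],[7,0,-9,0,0,0,1],[7,0,-9,0,0,0,1]]]'
python3 - <<'E'
from h import *
for n in("scene","side"):
    c=cap(n); look(c,n,["lid_bar","lid","lifter_hook","warmer"])
go(450.5,355,268,193)
E
```

```text
time_s: 64.6
tcp_pos: [565.5, -109.2, 268.3]
orientation: [[-0.781, 0.625, -0.004], [0.625, 0.781, 0.0], [0.004, -0.002, -1.0]]
force: [-0.8, 0.0, -1.0]
grip_width: 23.0
grasp_force: 98.6
scene lid_bar [(0.8, [620.0, -154.0, 130.0]), (0.3, [622.0, -370.0, 4.0])]
scene lid [(0.92, [620.0, -150.0, 34.0])]
scene lifter_hook [(0.89, [510.0, 579.0, 28.0]), (0.6, [223.0, 249.0, 33.0]), (0.56, [566.0, -112.0, 198.0])]
scene warmer [(0.56, [621.0, -152.0, -1.0])]
side lid_bar []
side lid [(0.68, [620.0, -152.0, 35.0])]
side lifter_hook [(0.95, [509.0, 575.0, 36.0]), (0.83, [568.0, -112.0, 195.0])]
side warmer [(0.82, [622.0, -154.0, -4.0])]
row [38.1, 28.95, 0.22] [0.0, -0.0, -51.7]
```

```bash
python3 -m pendant '[[[38.1,29,0,0,0,-51.7,1],[38.1,29,0,0,0,-51.7,1],[38.1,29,0,0,0,-51.7,1],[38.1,29,0,0,0,-51.7,1],[38.1,29,0,0,0,-51.7,1],[38.1,29,0,0,0,-51.7,1],[38.1,29,0,0,0,-51.7,1],[38.1,29,0,0,0,-51.7,1],[38.1,29,0,0,0,-51.7,1],[38.1,29,0,0,0,-51.7,1],[38.1,29,0,0,0,-51.7,1],[38.1,29,0,0,0,-51.7,1]]]'
python3 - <<'E'
from h import *
go(450.8,354.9,111.1,193)
for n in("scene","side"):
    c=cap(n); look(c,n,["lifter_hook"])
E
```

```text
time_s: 66.6
tcp_pos: [451.7, 354.0, 270.3]
orientation: [[-0.975, -0.223, 0.0], [-0.223, 0.975, -0.001], [-0.0, -0.001, -1.0]]
force: [-0.0, -0.3, -1.1]
grip_width: 23.2
grasp_force: 98.7
row [0.07, 0.11, 15.92] [-0.0, 0.0, -0.1]
scene lifter_hook [(0.94, [224.0, 253.0, 35.0]), (0.71, [454.0, 351.0, 198.0]), (0.62, [507.0, 578.0, 31.0]), (0.25, [451.0, -366.0, 83.0])]
side lifter_hook [(0.86, [225.0, 252.0, 32.0]), (0.81, [453.0, 356.0, 201.0]), (0.68, [511.0, 576.0, 32.0]), (0.17, [624.0, -152.0, 128.0])]
```

```bash
python3 -m pendant '[[[0.05,0.1,4,0,0,0,1],[0.05,0.1,8,0,0,0,1],[0.05,0.1,11,0,0,0,1],[0.05,0.1,13,0,0,0,1],[0.05,0.1,14.5,0,0,0,1],[0.05,0.1,15.4,0,0,0,1],[0.05,0.1,15.8,0,0,0,1],[0.05,0.1,16,0,0,0,1],[0.05,0.1,16,0,0,0,1]]]'
```

```text
time_s: 67.92
tcp_pos: [450.5, 356.6, 110.9]
orientation: [[-0.974, -0.225, 0.001], [-0.225, 0.974, 0.001], [-0.001, 0.001, -1.0]]
force: [0.6, 0.6, -1.3]
grip_width: 22.8
grasp_force: 99.2
```

```bash
python3 -m pendant '[[[0,0,0.15,0,0,0,1],[0,0,0.15,0,0,0,1]]]'
```

```text
time_s: 68.18
tcp_pos: [450.5, 356.6, 110.7]
orientation: [[-0.974, -0.225, 0.002], [-0.225, 0.974, 0.001], [-0.002, 0.0, -1.0]]
force: [-0.8, -1.3, 6.9]
grip_width: 22.9
grasp_force: 99.9
```

```bash
python3 -m pendant '[[[0,0,0,0,0,0,8.5],[0,0,0,0,0,0,8.5],[0,0,0,0,0,0,8.5],[0,0,0,0,0,0,8.5],[0,0,-3,0,0,0,8.5],[0,0,-8,0,0,0,8.5],[0,0,-13,0,0,0,8.5],[0,0,-16,0,0,0,8.5],[0,0,-16,0,0,0,8.5],[0,0,-16,0,0,0,8.5]]]' 60
python3 - <<'E'
from h import *
for n in("scene","side"):
    c=cap(n); look(c,n,["lifter","lifter_grip","lid","key_grip","timer"])
go(540,0,268,180)
E
```

```text
time_s: 69.42
tcp_pos: [449.8, 355.5, 267.6]
orientation: [[-0.974, -0.225, -0.001], [-0.225, 0.974, -0.002], [0.002, -0.001, -1.0]]
force: [-0.3, 0.1, -0.8]
grip_width: 85.2
grasp_force: 0.0
scene lifter [(0.96, [480.0, 535.0, 23.0]), (0.83, [278.0, 243.0, 25.0]), (0.59, [454.0, 357.0, 87.0]), (0.35, [457.0, 349.0, 2.0])]
scene lifter_grip [(0.93, [449.0, 503.0, 14.0]), (0.75, [448.0, 355.0, 130.0])]
scene lid [(0.97, [622.0, -156.0, 33.0])]
scene key_grip [(0.72, [451.0, -366.0, 83.0]), (0.53, [620.0, -149.0, 1.0]), (0.27, [625.0, -368.0, 5.0])]
scene timer [(0.69, [456.0, 349.0, 1.0]), (0.57, [444.0, -369.0, -0.0])]
side lifter [(0.84, [277.0, 251.0, 30.0]), (0.73, [613.0, 136.0, -1.0]), (0.7, [452.0, 354.0, 87.0]), (0.67, [479.0, 535.0, 30.0]), (0.34, [457.0, 349.0, 5.0])]
side lifter_grip [(0.77, [450.0, 357.0, 135.0]), (0.75, [317.0, 242.0, 22.0]), (0.56, [453.0, 504.0, 19.0])]
side lid [(0.91, [622.0, -152.0, 34.0])]
side key_grip [(0.59, [449.0, -365.0, 81.0])]
side timer [(0.6, [447.0, -366.0, -1.0])]
row [-0.74, -36.73, 0.08] [0.0, -0.0, 13.0]
```

```bash
python3 -m pendant '[[[-0.7,-36.7,0,0,0,13,8.5],[-0.7,-36.7,0,0,0,13,8.5],[-0.7,-36.7,0,0,0,13,8.5],[-0.7,-36.7,0,0,0,13,8.5],[-0.7,-36.7,0,0,0,13,8.5],[-0.7,-36.7,0,0,0,13,8.5],[-0.7,-36.7,0,0,0,13,8.5],[-0.7,-36.7,0,0,0,13,8.5]]]'
python3 -c "
from h import *
go(448,-365,200,173.5)"
```

```text
time_s: 71.03
tcp_pos: [539.4, 1.0, 268.9]
orientation: [[-1.0, -0.0, -0.0], [-0.0, 1.0, 0.001], [0.0, 0.001, -1.0]]
force: [0.2, -0.5, 0.4]
grip_width: 85.0
grasp_force: 0.0
row [9.15, -36.61, 6.85] [0.1, -0.0, 6.5]
```

```bash
python3 -m pendant '[[[9.2,-36.6,0,0,0,6.5,8.5],[9.2,-36.6,0,0,0,6.5,8.5],[9.2,-36.6,0,0,0,6.5,8.5],[9.2,-36.6,0,0,0,6.5,8.5],[9.2,-36.6,0,0,0,6.5,8.5],[9.2,-36.6,0,0,0,6.5,8.5],[9.2,-36.6,6,0,0,6.5,8.5],[9.2,-36.6,6,0,0,6.5,8.5],[9.2,-36.6,6,0,0,6.5,8.5],[9.2,-36.6,6,0,0,6.5,8.5]]]'
python3 - <<'E'
from h import *
c=cap("wrist","key2.png");look(c,"wrist",["key_grip","timer"])
for d in arm.cut_out("wrist","key")[:2]:
    W=np.array([ray(c,p,99)[:2] for p in rect(d["mask"])],np.float32);print("key",d["conf"],cv2.minAreaRect(W))
for d in arm.cut_out("wrist","timer")[:1]:
    print(cv2.boundingRect(rect(d["mask"])),proj(c,(447,-365,44)))
cv2.imwrite("pics/key2c.png",cv2.resize(c["img"][100:300,160:360,::-1],(600,600)))
go(448,-365,66,173.5)
E
```

```text
time_s: 72.28
tcp_pos: [450.0, -364.7, 211.5]
orientation: [[-0.994, 0.11, 0.004], [0.11, 0.994, -0.002], [-0.004, -0.002, -1.0]]
force: [0.1, 0.4, -0.1]
grip_width: 85.0
grasp_force: 0.0
wrist key_grip [(0.63, [447.0, -361.0, 85.0])]
wrist timer [(0.86, [447.0, -366.0, 0.0])]
key 0.96 ((443.9695739746094, -363.4866943359375), (9.818445205688477, 62.642555236816406), 84.09656524658203)
(211, 118, 94, 103) [255.92667055 170.74044366]
row [0.03, 0.08, 14.37] [-0.1, 0.1, 0.0]
```

View pics/key2c.png

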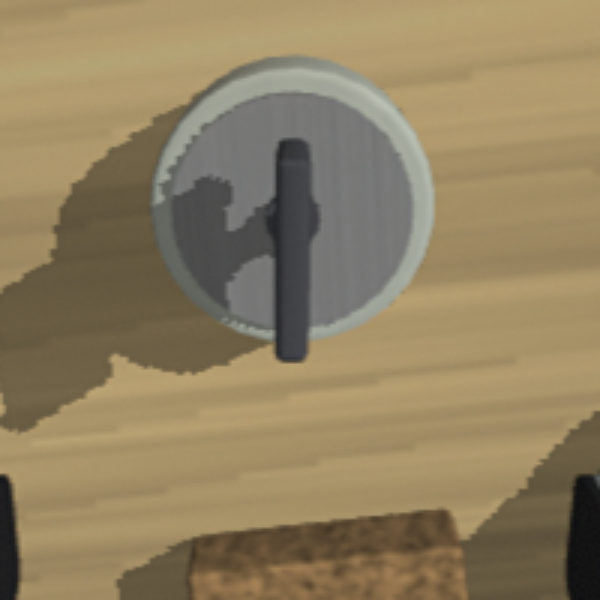

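The wing appears straight along the tool's x, centred at crop (292,250), and the timer is about 3 mm towards tool +x. I grip the key.

```bash
python3 -m pendant '[[[0.3,0,5,0,0,0,8.5],[0.3,0,10,0,0,0,8.5],[0.3,0,13,0,0,0,8.5],[0.3,0,14.4,0,0,0,5],[0.3,0,14.4,0,0,0,3],[0.3,0,14.4,0,0,0,0],[0.3,0,14.4,0,0,0,0],[0.3,0,14.4,0,0,0,0],[0.3,0,14.4,0,0,0,0],[0.3,0,14.4,0,0,0,0]]]' 60
python3 -c "
from h import *
s=arm.get_state();print(s['ft_torque'],s['joints'])"
```

```text
time_s: 73.78
tcp_pos: [445.6, -364.6, 66.2]
orientation: [[-0.994, 0.113, 0.002], [0.113, 0.994, 0.0], [-0.002, 0.0, -1.0]]
force: [-0.1, 2.6, 5.9]
grip_width: 9.1
grasp_force: 60.8
[ 0.66803949  0.11344703 -0.08445713] [ 0.91223506  0.74332559 -0.42607665  1.80129677  0.45124674  0.69307289
  1.69128975]
```

```bash
python3 -m pendant '[[[0,0,0,0,0,8,0],[0,0,0,0,0,17,0],[0,0,0,0,0,26,0],[0,0,0,0,0,35,0],[0,0,0,0,0,44,0],[0,0,0,0,0,53,0],[0,0,0,0,0,62,0],[0,0,0,0,0,71,0],[0,0,0,0,0,80,0],[0,0,0,0,0,90,0],[0,0,0,0,0,90,0],[0,0,0,0,0,90,0]]]'
python3 -c "
from h import *
s=arm.get_state();print(s['ft_torque'],s['joints'],s['force'])"
```

```text
time_s: 75.28
tcp_pos: [448.5, -362.4, 66.2]
orientation: [[0.109, 0.994, 0.005], [0.994, -0.109, 0.002], [0.003, 0.005, -1.0]]
force: [3.3, 6.3, 4.6]
grip_width: 9.0
grasp_force: 60.6
[ 1.03557156 -0.57948208 -0.0474357 ] [ 0.64140443  0.70711669  0.00493107  1.80906594 -0.01431856  0.62258741
  0.54724628] [3.31335208 6.28264864 4.64334792]
```

```bash
python3 -m pendant '[[[0,0,0,0,0,9,0],[0,0,0,0,0,18,0],[0,0,0,0,0,27,0],[0,0,0,0,0,36,0],[0,0,0,0,0,45,0],[0,0,0,0,0,54,0],[0,0,0,0,0,63,0],[0,0,0,0,0,72,0],[0,0,0,0,0,81,0],[0,0,0,0,0,90,0],[0,0,0,0,0,90,0],[0,0,0,0,0,90,0]]]'
python3 -c "
from h import *
s=arm.get_state();print(s['ft_torque'],s['joints'],s['force'])"
```

```text
time_s: 76.78
tcp_pos: [450.7, -365.3, 66.3]
orientation: [[0.994, -0.109, 0.009], [-0.109, -0.994, -0.003], [0.01, 0.002, -1.0]]
force: [8.2, 0.2, 1.5]
grip_width: 9.1
grasp_force: 60.0
[ 0.16439812 -1.22407315 -0.01736783] [ 0.37269224  0.75179308  0.44495074  1.81331099 -0.4940477   0.67930718
 -0.57805823] [8.17948498 0.204392   1.48519434]
```

```bash
python3 -m pendant '[[[0,0,0,0,0,8,0],[0,0,0,0,0,16,0],[0,0,0,0,0,22,0],[0,0,0,0,0,22,0],[0,0,0,0,0,22,0]]]' 90
python3 -c "
from h import *
s=arm.get_state();print(s['ft_torque'],np.degrees(np.arctan2(s['orientation'][1][0],s['orientation'][0][0])))"
python3 -m pendant '[[[0,0,0,0,0,3,0],[0,0,0,0,0,6,0],[0,0,0,0,0,6,0],[0,0,0,0,0,6,0]]]'
python3 -c "
from h import *
s=arm.get_state();print(s['ft_torque'],np.degrees(np.arctan2(s['orientation'][1][0],s['orientation'][0][0])))"
```

```text
time_s: 77.4
tcp_pos: [450.4, -366.2, 66.3]
orientation: [[0.881, -0.474, 0.009], [-0.474, -0.881, -0.004], [0.01, -0.001, -1.0]]
force: [7.3, -0.8, -0.2]
grip_width: 8.7
grasp_force: 88.5
[ 0.01037904 -1.19230278 -0.07325742] -28.28336048339712
time_s: 77.9
tcp_pos: [450.3, -366.3, 66.4]
orientation: [[0.834, -0.552, 0.007], [-0.552, -0.834, -0.006], [0.009, 0.001, -1.0]]
force: [5.9, -1.2, 0.9]
grip_width: 8.7
grasp_force: 114.6
[-0.23057554 -0.93394206  2.18331838] -33.49749865778575
```

Moment about z jumped to 2.2 N m after 207° of turning: the key is at its stop. I release it and back off.

```bash
python3 -m pendant '[[[0,0,0,0,0,0,8.5],[0,0,0,0,0,0,8.5],[0,0,0,0,0,0,8.5],[0,0,0,0,0,0,8.5],[0,0,-3,0,0,0,8.5],[0,0,-8,0,0,0,8.5],[0,0,-14,0,0,0,8.5],[0,0,-19,0,0,0,8.5],[0,0,-19,0,0,0,8.5],[0,0,-19,0,0,0,8.5]]]' 60
python3 - <<'E'
from h import *
c=cap("wrist");look(c,"wrist",["key_grip"])
for d in arm.cut_out("wrist","key")[:2]:
    W=np.array([ray(c,p,99)[:2] for p in rect(d["mask"])],np.float32);print("key",d["conf"],cv2.minAreaRect(W))
ims=[]
for n in("scene","side"):
    c=cap(n); look(c,n,["lifter_grip","lid","warmer","cup","jar","sander","scraper","timer"])
    ims.append(cv2.resize(c["img"][:,:,::-1],(400,300)))
w=cap("wrist")["img"][:,:,::-1]
z=cv2.imread("pics/side0.png")
cv2.imwrite("pics/fin.png",np.vstack([np.hstack(ims),np.hstack([cv2.resize(w,(400,300)),cv2.resize(z,(400,300))])]))
E
```

```text
time_s: 79.15
tcp_pos: [444.2, -364.8, 254.1]
orientation: [[0.824, -0.566, -0.001], [-0.566, -0.824, 0.002], [-0.001, -0.001, -1.0]]
force: [0.4, -0.7, 0.4]
grip_width: 85.1
grasp_force: 0.0
wrist key_grip [(0.57, [448.0, -364.0, 84.0])]
key 0.82 ((450.12359619140625, -366.79229736328125), (11.791656494140625, 63.70703887939453), 59.407432556152344)
key 0.43 ((648.0175170898438, -327.2594909667969), (15.335854530334473, 1.4157484769821167), 55.53786849975586)
scene lifter_grip [(0.79, [449.0, 502.0, 16.0]), (0.71, [446.0, 356.0, 129.0]), (0.65, [318.0, 244.0, 20.0]), (0.41, [716.0, -319.0, 2.0]), (0.39, [451.0, 354.0, 41.0])]
scene lid [(0.94, [623.0, -153.0, 37.0])]
scene warmer [(0.69, [619.0, -149.0, 3.0])]
scene cup [(0.95, [715.0, -318.0, 2.0])]
scene jar [(0.7, [727.0, 315.0, -2.0])]
scene sander [(0.86, [624.0, -370.0, 2.0]), (0.49, [615.0, 136.0, 2.0]), (0.49, [728.0, 316.0, 0.0])]
scene scraper [(0.63, [611.0, 382.0, 0.0])]
scene timer [(0.58, [444.0, -367.0, -2.0])]
side lifter_grip [(0.95, [314.0, 245.0, 23.0]), (0.85, [452.0, 506.0, 19.0]), (0.56, [452.0, 358.0, 134.0])]
side lid [(0.64, [618.0, -151.0, 35.0])]
side warmer [(0.93, [621.0, -151.0, -4.0])]
side cup [(0.69, [716.0, -319.0, -3.0])]
side jar [(0.61, [732.0, 318.0, -1.0])]
side sander [(0.68, [623.0, -369.0, 3.0]), (0.4, [620.0, -151.0, -4.0])]
side scraper [(0.72, [612.0, 382.0, -2.0]), (0.62, [448.0, -366.0, 83.0])]
side timer [(0.73, [446.0, -364.0, -4.0])]
```

View pics/fin.png

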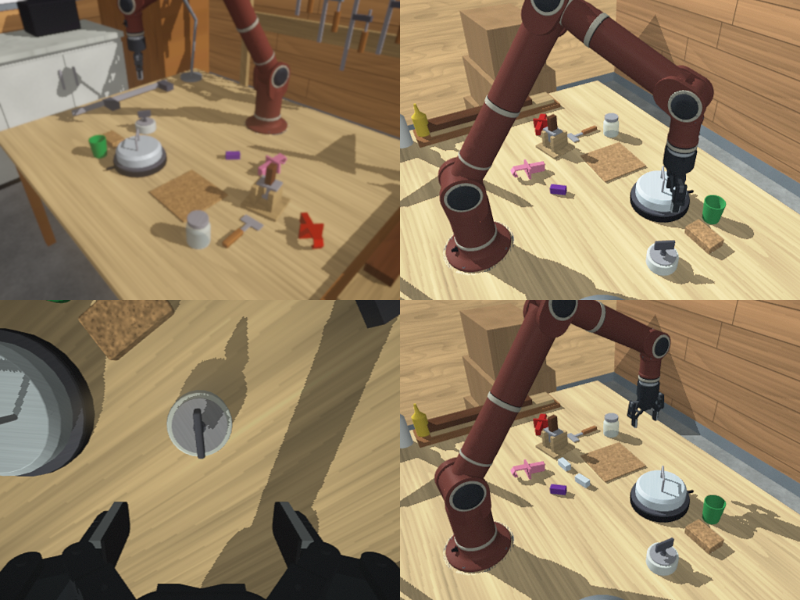

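The final picture shows the lid on the warmer, the lifter in its stand and the bystanders unmoved. I check the key angle more finely.

```bash
python3 - <<'E'
from h import *
for k in range(3):
    c=cap("wrist")
    for d in arm.cut_out("wrist","key")[:1]:
        m=d["mask"]; g=c["img"].max(2).astype(int)
        W=np.array([ray(c,p,99)[:2] for p in rect(m)],np.float32)
        r=cv2.minAreaRect(W); v=cv2.fitLine(np.array([ray(c,p[::-1],99)[:2] for p in np.argwhere(m)],np.float32),cv2.DIST_HUBER,0,.01,.01).ravel()
        # dark pixels rowwise
        y0,y1=np.where(m.any(1))[0][[0,-1]]; mid=[]
        for y in range(y0+6,y1-3):
            x=np.where(m[y])[0]; mid.append((x.mean(),y))
        L=cv2.fitLine(np.array([ray(c,p,99)[:2] for p in mid],np.float32),cv2.DIST_HUBER,0,.01,.01).ravel()
        a=lambda q:np.degrees(np.arctan2(q[1],q[0]))
        print(r,a(v),a(L),y0,y1)
cv2.imwrite("pics/key3.png",cv2.resize(c["img"][120:260,200:320,::-1],(514,600),interpolation=cv2.INTER_CUBIC))
E
```

```text
((449.4609069824219, -365.8721923828125), (10.062333106994629, 62.04111099243164), 61.30474853515625) -29.170784 -29.061737 140 203
((450.0951232910156, -366.4370422363281), (11.038572311401367, 62.209415435791016), 61.328914642333984) -28.895643 -28.68464 139 202
((450.04559326171875, -366.4090270996094), (11.633951187133789, 62.15211486816406), 62.48157501220703) -28.625288 -28.426683 139 202
```

View pics/key3.png

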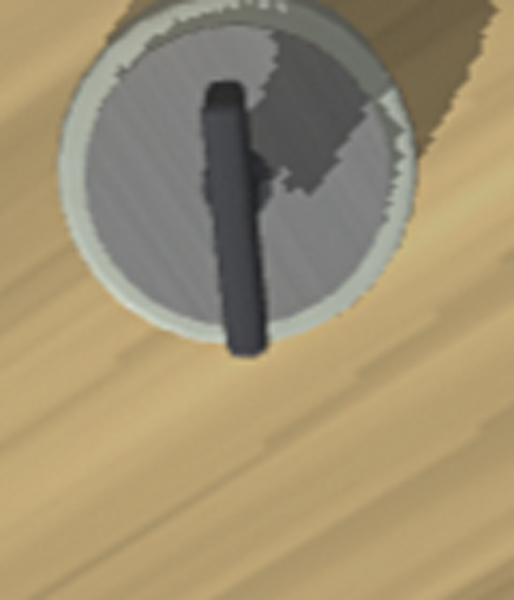

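The key reads about −29°, a few degrees off the gripper's final angle. That could be pad slip against the stop or some spring-back. I regrip it aligned and push gently to be sure.

```bash
python3 -c "
from h import *
go(448,-365.5,66,-29)"
python3 -m pendant '[[[0.35,-0.15,5,0,0,-5.5,8.5],[0.35,-0.15,11,0,0,-5.5,8.5],[0.35,-0.15,16,0,0,-5.5,8.5],[0.35,-0.15,18.8,0,0,-5.5,5],[0.35,-0.15,18.8,0,0,-5.5,3],[0.35,-0.15,18.8,0,0,-5.5,0],[0.35,-0.15,18.8,0,0,-5.5,0],[0.35,-0.15,18.8,0,0,-5.5,0],[0.35,-0.15,18.8,0,0,-5.5,0]]]' 60
python3 -c "
from h import *
s=arm.get_state();print(s['ft_torque'],np.degrees(np.arctan2(s['orientation'][1][0],s['orientation'][0][0])))"
python3 -m pendant '[[[0,0,0,0,0,1,0],[0,0,0,0,0,1,0],[0,0,0,0,0,1,0]]]'
python3 -c "
from h import *
s=arm.get_state();print(s['ft_torque'],np.degrees(np.arctan2(s['orientation'][1][0],s['orientation'][0][0])))"
python3 -m pendant '[[[0,0,0,0,0,1,0],[0,0,0,0,0,1,0],[0,0,0,0,0,1,0]]]'
python3 -c "
from h import *
s=arm.get_state();print(s['ft_torque'],np.degrees(np.arctan2(s['orientation'][1][0],s['orientation'][0][0])))"
```

```text
row [0.28, -0.19, 18.88] [-0.0, 0.0, -5.5]
time_s: 81.68
tcp_pos: [449.9, -365.9, 68.6]
orientation: [[0.875, -0.484, 0.003], [-0.484, -0.875, 0.0], [0.003, -0.002, -1.0]]
force: [1.5, 1.5, 6.0]
grip_width: 9.5
grasp_force: 60.0
[ 0.5283401  -0.09910561  0.07697278] -28.92075133845437
time_s: 82.05
tcp_pos: [449.9, -365.9, 68.6]
orientation: [[0.868, -0.496, 0.003], [-0.496, -0.868, -0.0], [0.003, -0.001, -1.0]]
force: [-0.6, 2.6, 6.0]
grip_width: 9.0
grasp_force: 61.0
[ 0.50401696 -0.08822969  0.56655663] -29.750350589861043
time_s: 82.42
tcp_pos: [449.9, -365.9, 68.6]
orientation: [[0.861, -0.509, 0.002], [-0.509, -0.861, -0.001], [0.002, -0.001, -1.0]]
force: [0.6, 2.0, 6.7]
grip_width: 9.3
grasp_force: 65.2
[ 0.4690075  -0.11011754  0.8799536 ] -30.621114431947976
```

The torque rises at once, 0.5 then 0.9 N m for 1–2°, so the key is at its stop. I release, clear off and hand in.

```bash
python3 -m pendant '[[[0,0,0,0,0,0,8.5],[0,0,0,0,0,0,8.5],[0,0,0,0,0,0,8.5],[0,0,0,0,0,0,8.5],[0,0,-3,0,0,0,8.5],[0,0,-8,0,0,0,8.5],[0,0,-14,0,0,0,8.5],[0,0,-19,0,0,0,8.5],[0,0,-19,0,0,0,8.5],[0,0,-19,0,0,0,8.5]]]' 
python3 - <<'E'
from h import *
c=cap("wrist")
for d in arm.cut_out("wrist","key")[:1]:
    print(cv2.minAreaRect(np.array([ray(c,p,99)[:2] for p in rect(d["mask"])],np.float32)))
print(arm.close_job())
E
```

```text
time_s: 83.68
tcp_pos: [448.1, -365.6, 256.1]
orientation: [[0.857, -0.515, -0.001], [-0.515, -0.857, 0.001], [-0.001, -0.001, -1.0]]
force: [-0.6, 0.3, -0.2]
grip_width: 84.8
grasp_force: 0.0
((450.4518737792969, -366.58056640625), (10.183072090148926, 62.24689865112305), 62.729671478271484)
the job is handed in; nothing more can be done
None
```

The job is done and handed in at about 84 s: both cauls present are under the centred lid (one was knocked aside on the plate and put back), the lifter hangs in its stand, and the key is wound to its stop.

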